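# Clip down a carrier's cover plate and reload the vise

## Robot

A 6-joint arm with a two-finger parallel gripper is mounted at the origin on a cart in front of the work surface, level with it; the furniture and walls round the work are solid. World frame = base frame: x ahead of the robot, y to its left, z up, the work surface at z = 0. Lengths are in mm, angles in rad, forces in N, time in s.
With the tool pointing down it reaches from about 275 to 1000 mm from the base axis. Payload 8.4 kg.
Tool frame: the origin (TCP) lies on the mounting face of the last link; the fingertips stand 173 mm ahead of it and the grasp point (between the pads) lies 155 mm ahead of it; z points along the fingers, y is the direction in which the jaws open and shut (so a half turn about z gives the same grasp; the last joint's range is limited). The gripper opens to 85 mm and grips with 20 to 120 N. Pads are 22 mm wide; open, the fingers measure 114 mm over their backs; the gripper's body (76 mm by 85 mm) begins 54 mm behind the grasp point. The pads swing forward as they close: fully open they stand 13 mm farther back than shut.
Start: joints at [-1.112, 0.353, 1.633, -0, 1.155, -0.002], TCP at [277.915, -559.815, 404.681] pointing down, gripper open.
Joint ranges: [-2.63, 2.63], [-0.92, 2.1], [0.06, 2.66], [-1.3, 4.44], [0, 2.69], [-3.02, 3.02]. Speed limits (rad/s): [2.22, 2.22, 2.79, 3.14, 3.14, 3.14].

## Interface

Orientations are given as [roll, pitch, yaw] about the fixed x, y, z axes, in that order (R = Rz(yaw) Ry(pitch) Rx(roll)).
In Python, from rig import readout, imaging, ticket gives the robot as it stands.
- The arm moves only by the tool step_arm, never from a script. Its argument "deltas" is a list of rows, each an object with "translation": the shift along the tool's x, y, z in cm, a list of three; "rot": the turn, a rotation vector about the tool's x, y, z in rad, a list of three. In form: [{"translation": [x, y, z], "rot": [rx, ry, rz]}, ...]. A call has 1 to 8 rows; each row is the pose to reach, as a shift and turn from the pose commanded when the call began, along the tool's axes at that moment; what a row does not reach only later rows make up. A row lasts 1/8 s, in which the tool goes at most 62.5 mm and 10.7 degrees, less where a joint would pass 70% of its speed; a pose out of reach is approached as far as the arm can. A call with a gripper value outside its range is refused whole. "grip" is the closure in counts, from 0 (fully open) to 255 (shut), set as the call begins (left out, the last holds). The fingers move at their own pace and stop on an object; "squeeze" is the grip in N (left out, the last holds). Time passes only in rows, so rows that repeat a pose let the fingers close. It gives the time, the measured TCP pose, the force and the opening at its end, in the units of the state.
- readout.sense(): the state, without advancing time (a new reading comes with each control period).
- imaging.grab_frame(name): name is "scene" or "top"; returns a dict with "image" (480x640x3 uint8, red, green, blue), "camera_matrix" (3x3 intrinsics, pixels), "world_to_cam" (4x4, takes a point from world to camera coordinates). Camera axes: x right, y up, looking along -z (the intrinsics and any distortion apply to the point x, -y, -z); pixel columns grow to the right and rows downward; lengths in mm; the calibration is good to about 2 mm. A picture is of the moment at which its call begins. There is no depth.
- ticket.sign_off(): hands the job in, once; it reports no verdict.
The state is a dict: "clock": time; "qpos": joint angles; "qvel": joint speeds; "joint_efforts": joint torques, N m; "eef_pos": TCP position; "tcp_rot": TCP orientation; "contact_force": force on the tool from outside, world axes, zero at the start; "wrist_torque": the same for the moment, N m; "opening": opening from 0.0 (shut) to 1.0 (fully open).
Only numpy, scipy, OpenCV 4.12 (cv2) and the standard library are available. Lean on these libraries where they do the work, as an engineer would, in place of code of your own. Each camera call takes 0.05 s, during which the arm holds its last target.

## Task

Slide the vise's jaw open and lift the drilled cover plate out, then seat it flat over the four pins of the instrument carrier. Next clip every spring clamp there is (two or three) on to a carrier pin of its own, so that its jaws grip the pin and it lies flat on the plate. Also lay the narrow blank flat in the emptied vise, between the jaws where the plate was, and slide the jaw fully shut on it.

Things in the scene. Friction and masses are not known exactly. Their poses are not given: they have to be found in the camera images.
- vise: low grey sliding-jaw vise fixed to the worktop, 180 x 90 mm. Origin on the worktop under the middle of the place where the plate is held. The fixed jaw is on the +x side (inner face at x = +42.5 mm, top 40 mm high), the sliding jaw on the -x side. The plate lies on the bed, 24 mm above the worktop; the bed runs from x = -114 to +60 mm, y = -40 to +40 mm
- jaw (a joint): how far the sliding jaw is open, in m: 0 shut, 0.042 at the stop; it slides along the vise's -x, stays where it is left and resists with about 2.5 N. Its top is 40 mm above the vise's origin; shut, its 6 mm lip overhangs the plate's edge, so that the plate cannot be lifted until the jaw is open by 10 mm or more
- jaw_tab (a point): on the upright black tab of the sliding jaw, 12 mm thick (along the vise's x), 44 mm long (along y), standing from 40 to 72 mm above the vise's origin; this point is at 60 mm, and moves with the jaw. With the jaw shut, the plate's lug stands 44 mm away from the tab
- plate: plain aluminium cover plate, 84 (x) x 130 (y) x 8 mm, 0.3 kg, lying flat, with four 16 mm through holes at x = +-27, y = +-46 mm. Origin: centre of its underside. It is the same after a half turn. Starts in the vise, its axes along the vise's
- plate_lug (a point): on the lug that stands up from the middle of the plate, to lift it by: 12 mm thick (along the plate's x), 40 mm long (along y), from 8 to 44 mm above the plate's underside; this point is 32 mm above the underside
- blank: narrow undrilled aluminium blank, 84 (x) x 40 (y) x 8 mm, 0.12 kg, lying flat at the right of the work. Origin: centre of its underside. It is the same after a half turn. It goes into the vise as the plate lay there: flat on the bed, between the jaws, its x axis along the vise's x (either way round), under the lip when the jaw is shut
- blank_lug (a point): on the lug that stands up from the middle of the blank, to lift it by: 12 mm thick (along the blank's x), 28 mm long (along y), from 8 to 44 mm above the blank's underside; this point is 32 mm above the underside
- carrier: steel instrument carrier on short feet, fixed in the low steel tray (rim 18 mm high): a block 96 (x) x 142 (y) mm with four upright pins at x = +-27, y = +-46 mm. Origin under its centre, on the tray's floor, 2 mm above the worktop. Above the origin: block's top (where the plate's underside comes to lie) 34 mm, top of the seated plate 42 mm, pin tops 72 mm
- pin_0 (a point): foot of a carrier pin (at x = -27 mm, y = -46 mm of the carrier), on the block's top; the pin is 11 mm in diameter, 38 mm high with a tapered tip
- pin_1 (a point): foot of a carrier pin (at x = -27 mm, y = 46 mm of the carrier), on the block's top; the pin is 11 mm in diameter, 38 mm high with a tapered tip
- pin_2 (a point): foot of a carrier pin (at x = 27 mm, y = -46 mm of the carrier), on the block's top; the pin is 11 mm in diameter, 38 mm high with a tapered tip
- pin_3 (a point): foot of a carrier pin (at x = 27 mm, y = 46 mm of the carrier), on the block's top; the pin is 11 mm in diameter, 38 mm high with a tapered tip
- clamp_0: plain steel sprung clamp lying flat, 22 mm thick, 95 mm long: two halves hinged on an upright pivot, like a clothes peg on its side (both faces alike). Origin: on the pivot, at the underside at the start (mid-thickness 11 mm along z). Centre line towards the jaws: this x axis turned +half of joint clamp_0_half about z. Jaw tips end 43 mm ahead of the pivot; pinch the tails 41 mm behind it
- clamp_0_half (a joint): opening of clamp_0, rad: 0 shut (at rest), 0.16 on a pin, 0.56 fully squeezed (stop); its spring closes it. Flat tails, 29 to 53 mm behind the pivot: 50 mm over their outsides at rest, 22 mm and parallel when fully squeezed, across the centre line (11 N). The jaws then gape 22 mm: enough to go over an 11 mm pin from above or from the side
- clamp_0_grip (a point): centre of the pocket between the jaws of clamp_0 that holds the pin, on the centre line 31 mm ahead of the pivot, at mid-thickness (exactly so when on a pin; when open or shut it lies up to 6 mm to one side of the centre line)
- clamp_1: plain steel sprung clamp lying flat, 22 mm thick, 95 mm long: two halves hinged on an upright pivot, like a clothes peg on its side (both faces alike). Origin: on the pivot, at the underside at the start (mid-thickness 11 mm along z). Centre line towards the jaws: this x axis turned +half of joint clamp_1_half about z. Jaw tips end 43 mm ahead of the pivot; pinch the tails 41 mm behind it
- clamp_1_half (a joint): opening of clamp_1, rad: 0 shut (at rest), 0.16 on a pin, 0.56 fully squeezed (stop); its spring closes it. Flat tails, 29 to 53 mm behind the pivot: 50 mm over their outsides at rest, 22 mm and parallel when fully squeezed, across the centre line (11 N). The jaws then gape 22 mm: enough to go over an 11 mm pin from above or from the side
- clamp_1_grip (a point): centre of the pocket between the jaws of clamp_1 that holds the pin, on the centre line 31 mm ahead of the pivot, at mid-thickness (exactly so when on a pin; when open or shut it lies up to 6 mm to one side of the centre line)
- clamp_2: plain steel sprung clamp lying flat, 22 mm thick, 95 mm long: two halves hinged on an upright pivot, like a clothes peg on its side (both faces alike). Origin: on the pivot, at the underside at the start (mid-thickness 11 mm along z). Centre line towards the jaws: this x axis turned +half of joint clamp_2_half about z. Jaw tips end 43 mm ahead of the pivot; pinch the tails 41 mm behind it
- clamp_2_half (a joint): opening of clamp_2, rad: 0 shut (at rest), 0.16 on a pin, 0.56 fully squeezed (stop); its spring closes it. Flat tails, 29 to 53 mm behind the pivot: 50 mm over their outsides at rest, 22 mm and parallel when fully squeezed, across the centre line (11 N). The jaws then gape 22 mm: enough to go over an 11 mm pin from above or from the side
- clamp_2_grip (a point): centre of the pocket between the jaws of clamp_2 that holds the pin, on the centre line 31 mm ahead of the pivot, at mid-thickness (exactly so when on a pin; when open or shut it lies up to 6 mm to one side of the centre line)

How it is judged (in metres and radians):
On the way, in this order (a step that is already met when the one before it is completed fails the run):
1. the vise's jaw is open by at least 20 mm with the plate still lying in the vise (value of joint jaw above 0.02 m and distance between plate and vise below 0.045 m), for 0.2 s.
2. the plate is seated flat on the carrier's block, over its four pins (horizontal distance between plate and carrier below 0.005 m and z of plate in the frame of carrier between 0.031 and 0.0375 m and angle between plate's own z axis and vertical below 0.05 rad and angle between the y axis of plate and the y axis of carrier, either way round below 0.09 rad), for 0.2 s.
3. every clamp there is grips a pin of its own and lies flat on the plate ((horizontal distance between clamp_0_grip and pin_0 below 0.006 m or horizontal distance between clamp_0_grip and pin_1 below 0.006 m or horizontal distance between clamp_0_grip and pin_2 below 0.006 m or horizontal distance between clamp_0_grip and pin_3 below 0.006 m) and value of joint clamp_0_half between 0.06 and 0.28 rad and z of clamp_0_grip in the frame of carrier between 0.049 and 0.061 m and angle between the z axis of each of clamp_0, clamp_1, clamp_2 and the z axis of carrier, either way round below 0.2 rad and linear speed of each of clamp_0, clamp_1, clamp_2 below 0.03 m/s and (horizontal distance between clamp_1_grip and pin_0 below 0.006 m or horizontal distance between clamp_1_grip and pin_1 below 0.006 m or horizontal distance between clamp_1_grip and pin_2 below 0.006 m or horizontal distance between clamp_1_grip and pin_3 below 0.006 m) and value of joint clamp_1_half between 0.06 and 0.28 rad and z of clamp_1_grip in the frame of carrier between 0.049 and 0.061 m and (horizontal distance between clamp_2_grip and pin_0 below 0.006 m or horizontal distance between clamp_2_grip and pin_1 below 0.006 m or horizontal distance between clamp_2_grip and pin_2 below 0.006 m or horizontal distance between clamp_2_grip and pin_3 below 0.006 m) and value of joint clamp_2_half between 0.06 and 0.28 rad and z of clamp_2_grip in the frame of carrier between 0.049 and 0.061 m), for 0.2 s.
At the end, for the whole second after the job is handed in: Plate flat on the carrier over its pins (centred within 5 mm, down within 3.5 mm); every clamp grips a pin (pocket within 6 mm of its axis), within 8 mm of the plate and 0.2 rad of level; blank flat in the vise (within 6 mm along it, 30 mm across, 0.1 rad); jaw shut within 6 mm; all at rest (all of step 2 and all of step 3 and linear speed of each of plate, blank below 0.03 m/s and x of blank in the frame of vise between -0.006 and 0.006 m and y of blank in the frame of vise between -0.03 and 0.03 m and z of blank in the frame of vise between 0.02 and 0.029 m and angle between blank's own z axis and vertical below 0.08 rad and angle between the x axis of blank and the x axis of vise, either way round below 0.1 rad and value of joint jaw below 0.006 m); the robot touches nothing.
Of clamp_0, clamp_1, clamp_2 only 2 to 3 are there at a start; the rules pass over those that are not, and their reading is None.
At some moment in a run one of clamp_0, clamp_1, clamp_2 may be knocked a few centimetres aside while the robot is not near it.
Once in a run the grip may slacken for a moment while it holds something.
It also fails if it takes over 210 s, if anything falls off the work surface, if the arm or the gripper's body presses on something with over 40 N, if the wrist force passes 120 N, or if a joint passes its speed limit or range.

## Working session

There is one attempt and no reset: what is moved stays moved. The work goes in short steps, Python scripts to look and compute and a tool call to move; the robot and the scene stay as the last step left them, time stands still between calls to the robot, and variables do not carry over. Pictures are saved under pics/ and viewed, and the job is handed in when it is done.

Besides the shell and the picture viewer there is one more tool, called after "Request:" in YAML: its name, and indented under it one key for each argument. step_arm: Moves the arm, as the interface text tells. Its arguments: {"type":"object","properties":{"deltas":{"type":"array","items":{"type":"object","properties":{"translation":{"type":"array","items":{"type":"number"}},"rot":{"type":"array","items":{"type":"number"}}}}},"grip":{"type":"number"},"squeeze":{"type":"number"}},"required":["deltas"]}

```bash
ls; mkdir -p pics
python3 - <<'E'
from rig import readout, imaging
import cv2
print(readout.sense())
for n in ["scene","top"]:
    f=imaging.grab_frame(n); cv2.imwrite(f"pics/{n}0.png",f["image"][:,:,::-1]); print(n,f["camera_matrix"],f["world_to_cam"],[k for k in f])
E
```

```text
pics
{'clock': 0.0, 'qpos': array([-1.11242989e+00,  3.53664177e-01,  1.63414271e+00, -3.43238203e-05,
        1.15517759e+00, -2.36244055e-03]), 'qvel': array([ 0.00058219,  0.00118436,  0.00088306, -0.00125848,  0.00052731,
       -0.00076346]), 'joint_efforts': array([ 4.17304967e-03, -6.05240965e+01, -3.42065227e+01,  4.14094284e-04,
        9.32064140e-03, -2.96736425e-05]), 'eef_pos': array([ 277.78871828, -559.61311862,  403.9478238 ]), 'tcp_rot': array([-3.14020076e+00,  2.80942110e-05,  4.60742779e-01]), 'contact_force': array([ 0.46565224, -0.08108549,  0.03200367]), 'wrist_torque': array([-0.02422287, -0.031886  , -0.02055918]), 'opening': 0.9988956358467742}
scene [[621.51178571   0.         321.90944849]
 [  0.         621.51178571 241.3592901 ]
 [  0.           0.           1.        ]] [[-3.37769095e-01 -9.41124316e-01 -1.40378177e-02  2.06402071e+02]
 [ 5.70666035e-01 -2.16626666e-01  7.92094164e-01 -3.12552473e+02]
 [-7.48500044e-01  2.59534023e-01  6.10237475e-01 -1.09612672e+03]
 [ 0.00000000e+00  0.00000000e+00  0.00000000e+00  1.00000000e+00]] ['image', 'camera_matrix', 'world_to_cam']
top [[478.14612285   0.         318.84763595]
 [  0.         478.14612285 243.01753053]
 [  0.           0.           1.        ]] [[-2.58032044e-02 -9.99482000e-01 -1.92334522e-02  1.00691696e+02]
 [ 9.95241111e-01 -2.74926737e-02  9.34841401e-02 -4.37379339e+02]
 [-9.39644944e-02 -1.67297320e-02  9.95434975e-01 -1.09358337e+03]
 [ 0.00000000e+00  0.00000000e+00  0.00000000e+00  1.00000000e+00]] ['image', 'camera_matrix', 'world_to_cam']
```

View pics/scene0.png

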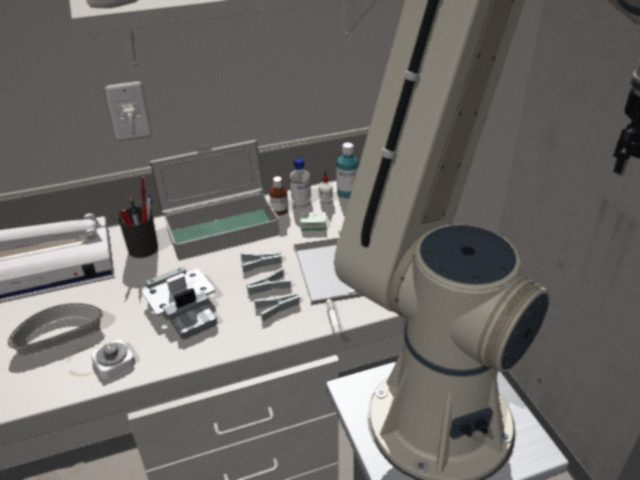

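View pics/top0.png

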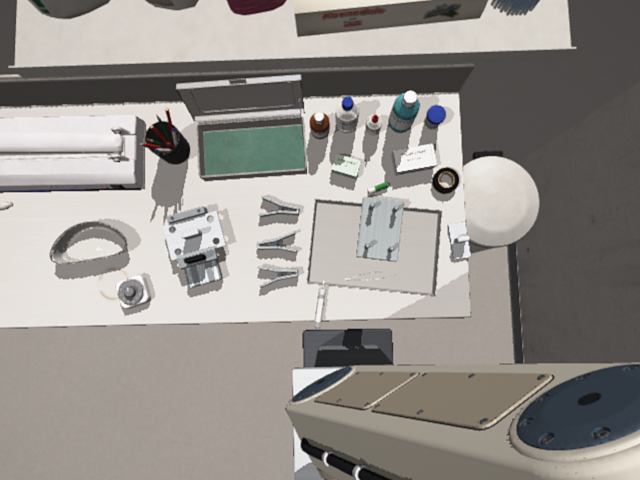

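```bash
cat > h.py <<'E'
from rig import readout, imaging
import cv2, numpy as np
from scipy.spatial.transform import Rotation as R
def grab(n="top",save=None):
    f=imaging.grab_frame(n)
    if save: cv2.imwrite(f"pics/{save}.png",f["image"][:,:,::-1])
    return f
def ray(f,u,v):
    K=f["camera_matrix"];T=f["world_to_cam"]
    d=np.linalg.inv(K)@np.array([u,v,1.]); d=np.array([d[0],-d[1],-d[2]])
    Rm=T[:3,:3];o=-Rm.T@T[:3,3]; return o,Rm.T@d
def onz(f,u,v,z):
    o,d=ray(f,u,v); return o+d*(z-o[2])/d[2]
def proj(f,p):
    T=f["world_to_cam"];c=T[:3,:3]@np.asarray(p,float)+T[:3,3]
    q=f["camera_matrix"]@np.array([c[0],-c[1],-c[2]]);return q[:2]/q[2]
def crop(f,u0,v0,u1,v1,s,name):
    im=f["image"][v0:v1,u0:u1,::-1]
    im=cv2.resize(np.ascontiguousarray(im),None,fx=s,fy=s,interpolation=cv2.INTER_CUBIC)
    for k in range(u0-u0%10+10,u1,10): cv2.putText(im,str(k) if k%20==0 else "|",((k-u0)*s,8),0,.3,(0,0,255),1)
    for k in range(v0-v0%10+10,v1,10): cv2.putText(im,str(k),(0,(k-v0)*s+4),0,.3,(0,0,255),1)
    cv2.imwrite(f"pics/{name}.png",im)
E
python3 - <<'E'
from h import *
f=grab("top")
crop(f,150,190,310,300,5,"c1"); crop(f,300,185,475,300,4,"c2")
for u,v in [(198,240),(380,228),(280,210),(280,240),(280,275),(458,238),(0,100)]: print(onz(f,u,v,20).round())
E
```

```text
[455. 373.  20.]
[471. -55.  20.]
[521. 178.  20.]
[450. 180.  20.]
[368. 181.  20.]
[ 443. -235.   20.]
[811. 856.  20.]
```

View pics/c1.png

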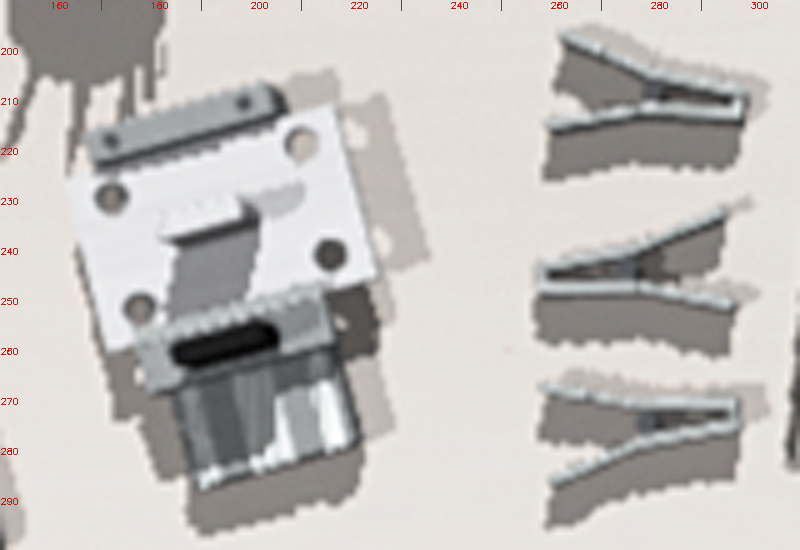

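View pics/c2.png

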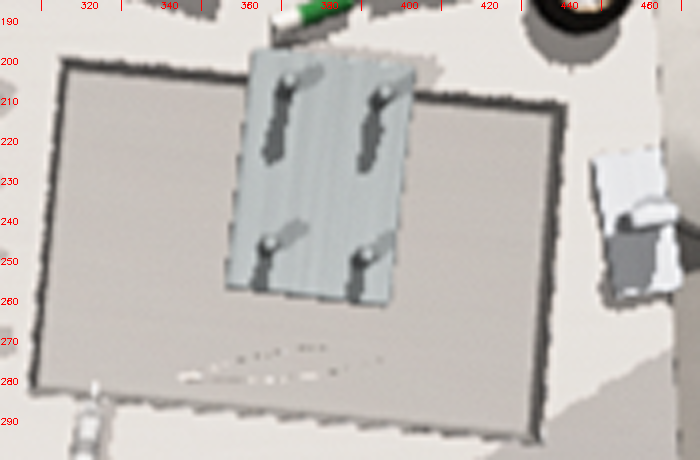

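Run:
```python
from h import *
f=grab("top"); 
crop(f,160,200,230,260,11,"d1"); crop(f,355,195,408,265,8,"d2")
```

```text
(no output)
```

View pics/d1.png

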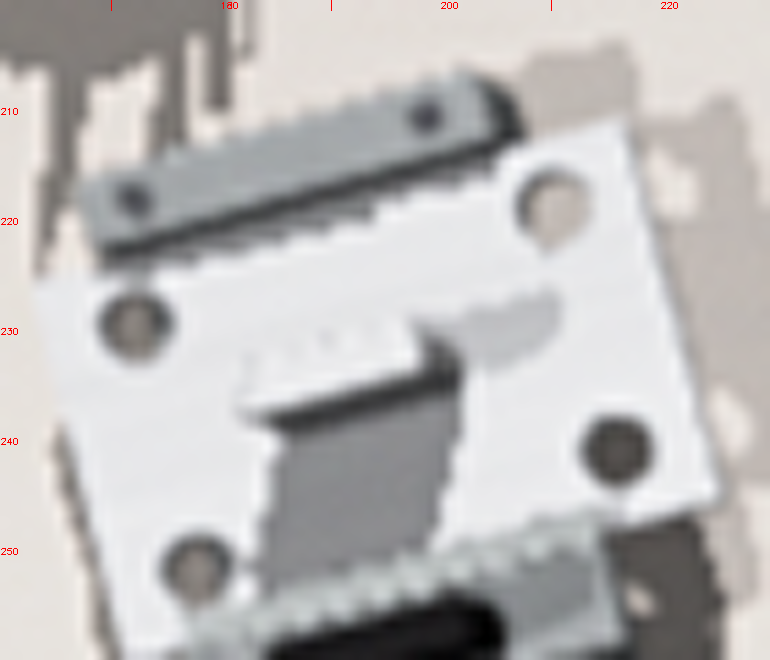

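View pics/d2.png

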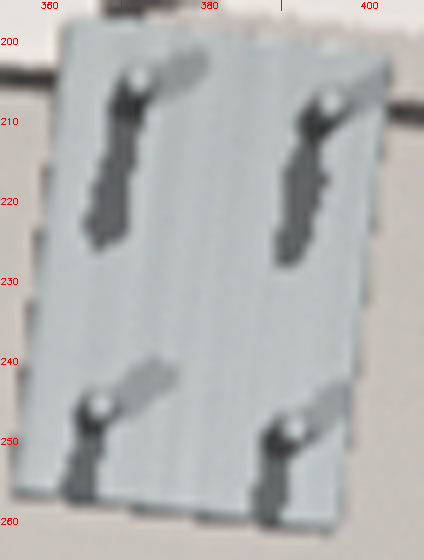

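```bash
cat >> h.py <<'E'
def fit(src,dst):
    s=np.asarray(src,float);d=np.asarray(dst,float)[:,:2]
    sc=s-s.mean(0);dc=d-d.mean(0)
    a=np.arctan2((sc[:,0]*dc[:,1]-sc[:,1]*dc[:,0]).sum(),(sc*dc).sum())
    M=np.array([[np.cos(a),-np.sin(a)],[np.sin(a),np.cos(a)]])
    t=d.mean(0)-M@s.mean(0); return t,a,(d-(s@M.T+t))
E
python3 - <<'E'
from h import *
f=grab("top")
S=[(27,46),(27,-46),(-27,-46),(-27,46)]
h=[onz(f,u,v,32) for u,v in [(171.8,229.2),(209.8,218.4),(215.7,240.6),(177.5,251.2)]]
t,a,r=fit(S,h);print("plate",t,a,r.round(1).tolist())
h=[onz(f,u,v,74) for u,v in [(372.1,204.6),(396.1,207.4),(391.4,248.3),(367.2,245.2)]]
S2=[(46,27),(46,-27),(-46,-27),(-46,27)]
t,a,r=fit(S2,h);print("carr pins",t,a,r.round(1).tolist())
q=[(65,20),(392,58),(338,532),(12,495)]
h=[onz(f,355+u/8-.45,195+v/8-.45,36) for u,v in q]
t,a,r=fit([(71,48),(71,-48),(-71,-48),(-71,48)],h);print("carr block",t,a,r.round(1).tolist())
E
```

```text
plate [466.08819179 379.26459738] 0.24938115125090074 [[-0.2, 0.0], [-0.0, 0.1], [-0.1, -0.0], [0.3, -0.1]]
carr pins [468.42572135 -52.58468005] -0.15336351528152734 [[-0.2, -0.1], [0.2, 0.1], [-0.1, 0.1], [0.0, -0.1]]
carr block [467.2785946  -52.32008425] -0.1472076221216759 [[-1.8, -0.4], [-1.6, 0.7], [2.2, 1.0], [1.2, -1.3]]
```

```bash
cat >> h.py <<'E'
def go(x,y,z,yaw,say=True):
    s=readout.sense();p=s["eef_pos"];Rm=R.from_euler("xyz",s["tcp_rot"])
    T=R.from_euler("xyz",[np.pi,0,yaw])
    d=Rm.inv().apply(np.array([x,y,z])-p)/10
    rv=(Rm.inv()*T).as_rotvec()
    n=max(np.linalg.norm(d)*10/62.5,np.degrees(np.linalg.norm(rv))/10.7)
    print("T",d.round(2).tolist(),"rot",rv.round(3).tolist(),"rows~%.1f"%n,"| at",p.round(1),s["tcp_rot"].round(3),"t=%.2f"%s["clock"],"open %.3f"%s["opening"],"F",s["contact_force"].round(1))
E
python3 - <<'E'
from h import *
f=grab("top")
print(onz(f,195,258.6,72))
a=.2494
for X in (-44,):
  print(466.09+X*np.cos(a),379.26+X*np.sin(a))
go(423.4,368.4,320,1.820)
E
```

```text
[407.87754081 365.17282406  72.        ]
423.45132965438535 368.3998070386387
T [54.31, -76.66, 8.48] rot [-0.0, -0.0, -1.359] rows~15.1 | at [ 277.9 -559.8  404.4] [-3.141  0.     0.461] t=0.30 open 0.999 F [ 0.3 -0.3 -0.2]
```

Request:
step_arm:
  deltas:
    - {"translation": [54.8, -77.1, 8.5], "rot": [0, 0, -1.359]}
    - {"translation": [54.8, -77.1, 8.5], "rot": [0, 0, -1.359]}
    - {"translation": [54.8, -77.1, 8.5], "rot": [0, 0, -1.359]}
    - {"translation": [54.8, -77.1, 8.5], "rot": [0, 0, -1.359]}
    - {"translation": [54.8, -77.1, 8.5], "rot": [0, 0, -1.359]}
    - {"translation": [54.8, -77.1, 8.5], "rot": [0, 0, -1.359]}
    - {"translation": [54.8, -77.1, 8.5], "rot": [0, 0, -1.359]}
    - {"translation": [54.8, -77.1, 8.5], "rot": [0, 0, -1.359]}
  grip: 120
  squeeze: 30

```text
clock: 1.3
eef_pos: [355.8, -66.2, 360.2]
tcp_rot: [3.14, 0.001, 1.823]
contact_force: [1.4, -0.7, -0.4]
opening: 0.531
```

Run:
```python
from h import *
a=.2494
go(466.1-57*np.cos(a),379.3-57*np.sin(a),320,1.820)
```

```text
T [40.41, 16.08, 4.02] rot [0.001, 0.001, 0.003] rows~7.0 | at [355.8 -66.2 360.2] [3.140e+00 1.000e-03 1.823e+00] t=1.30 open 0.531 F [ 1.4 -0.7 -0.4]
```

Request:
step_arm:
  deltas:
    - {"translation": [40.4, 16.1, 4.0], "rot": [0, 0, 0.003]}
    - {"translation": [40.4, 16.1, 4.0], "rot": [0, 0, 0.003]}
    - {"translation": [40.4, 16.1, 4.0], "rot": [0, 0, 0.003]}
    - {"translation": [40.4, 16.1, 4.0], "rot": [0, 0, 0.003]}
    - {"translation": [40.4, 16.1, 4.0], "rot": [0, 0, 0.003]}
    - {"translation": [40.4, 16.1, 4.0], "rot": [0, 0, 0.003]}
    - {"translation": [40.4, 16.1, 4.0], "rot": [0, 0, 0.003]}
    - {"translation": [40.4, 16.1, 4.0], "rot": [0, 0, 0.003]}

```text
clock: 2.3
eef_pos: [412.5, 367.0, 319.5]
tcp_rot: [3.14, -0.001, 1.82]
contact_force: [0.5, -0.6, 0.2]
opening: 0.532
```

Run:
```python
from h import *
a=.2494
go(466.1-57*np.cos(a),379.3-57*np.sin(a),219,1.820)
f=grab("scene"); crop(f,120,200,280,360,4,"s1")
f=grab("top"); crop(f,150,190,310,300,5,"c3")
```

```text
T [-0.14, -0.21, 10.05] rot [0.001, -0.001, 0.0] rows~1.6 | at [412.5 367.  319.5] [ 3.14e+00 -1.00e-03  1.82e+00] t=2.30 open 0.532 F [ 0.5 -0.6  0.2]
```

View pics/s1.png

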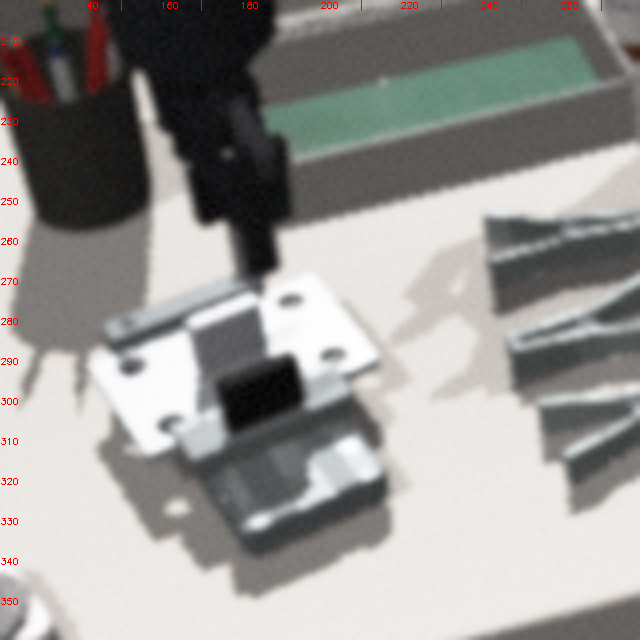

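View pics/c3.png

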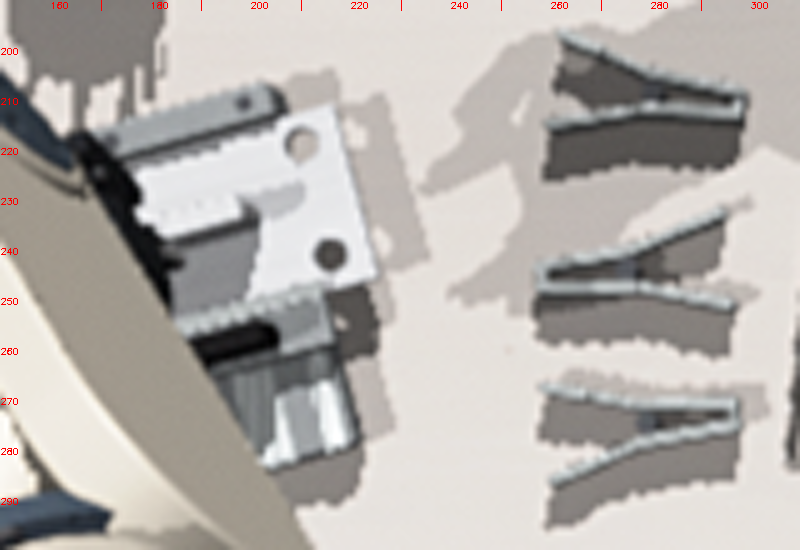

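Request:
step_arm:
  deltas:
    - {"translation": [-0.1, -0.2, 5], "rot": [0, 0, 0]}
    - {"translation": [-0.1, -0.2, 8], "rot": [0, 0, 0]}
    - {"translation": [-0.1, -0.2, 10.0], "rot": [0, 0, 0]}
    - {"translation": [-0.1, -0.2, 10.0], "rot": [0, 0, 0]}

```text
clock: 2.9
eef_pos: [410.1, 360.0, 219.0]
tcp_rot: [-3.139, 0.002, 1.815]
contact_force: [-0.4, 0.5, -0.3]
opening: 0.532
```

Request:
step_arm:
  deltas:
    - {"translation": [0, 0, 0], "rot": [0, 0, 0]}
    - {"translation": [0, 0, 0], "rot": [0, 0, 0]}
    - {"translation": [0, 0, 0], "rot": [0, 0, 0]}
    - {"translation": [0, 0, 0], "rot": [0, 0, 0]}
    - {"translation": [0, 0, 0], "rot": [0, 0, 0]}
  grip: 255
  squeeze: 25

```text
clock: 3.52
eef_pos: [411.1, 361.9, 221.2]
tcp_rot: [3.14, -0.0, 1.817]
contact_force: [0.4, -4.2, 8.2]
opening: 0.135
```

Run:
```python
from h import *
go(466.1-57*np.cos(.2494),379.3-57*np.sin(.2494),219,1.820)
f=grab("scene"); crop(f,120,200,280,360,4,"s2")
```

```text
T [0.33, 0.06, 0.22] rot [0.002, -0.0, -0.003] rows~0.1 | at [411.1 361.9 221.2] [ 3.14  -0.     1.817] t=3.52 open 0.135 F [ 0.4 -4.2  8.2]
```

View pics/s2.png

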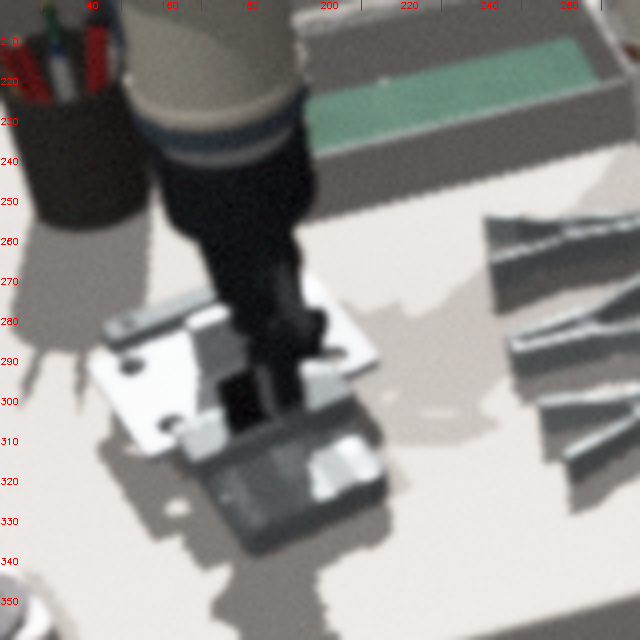

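Request:
step_arm:
  deltas:
    - {"translation": [0, -0.5, -0.1], "rot": [0, 0, 0]}
    - {"translation": [0, -1.1, -0.2], "rot": [0, 0, 0]}
    - {"translation": [0, -1.7, -0.2], "rot": [0, 0, 0]}
    - {"translation": [0, -2.3, -0.2], "rot": [0, 0, 0]}
    - {"translation": [0, -2.9, -0.2], "rot": [0, 0, 0]}
    - {"translation": [0, -3.5, -0.2], "rot": [0, 0, 0]}
    - {"translation": [0, -4.0, -0.2], "rot": [0, 0, 0]}
    - {"translation": [0, -4.0, -0.2], "rot": [0, 0, 0]}

```text
clock: 4.58
eef_pos: [372.2, 352.1, 221.8]
tcp_rot: [3.14, -0.0, 1.817]
contact_force: [7.6, 2.0, -27.2]
opening: 0.134
```

Request:
step_arm:
  deltas:
    - {"translation": [0, 0, 0], "rot": [0, 0, 0]}
    - {"translation": [0, 0, 0], "rot": [0, 0, 0]}

```text
clock: 4.82
eef_pos: [372.3, 352.1, 221.7]
tcp_rot: [3.14, -0.0, 1.817]
contact_force: [7.1, 2.7, -25.8]
opening: 0.137
```

Run:
```python
from h import *
go(466.1-57*np.cos(.2494),379.3-57*np.sin(.2494),219,1.820)
f=grab("scene"); crop(f,120,200,280,360,4,"s3")
```

```text
T [0.33, 4.06, 0.28] rot [0.001, -0.0, -0.003] rows~0.7 | at [372.3 352.1 221.7] [ 3.14  -0.     1.817] t=4.83 open 0.137 F [  7.1   2.7 -25.8]
```

View pics/s3.png

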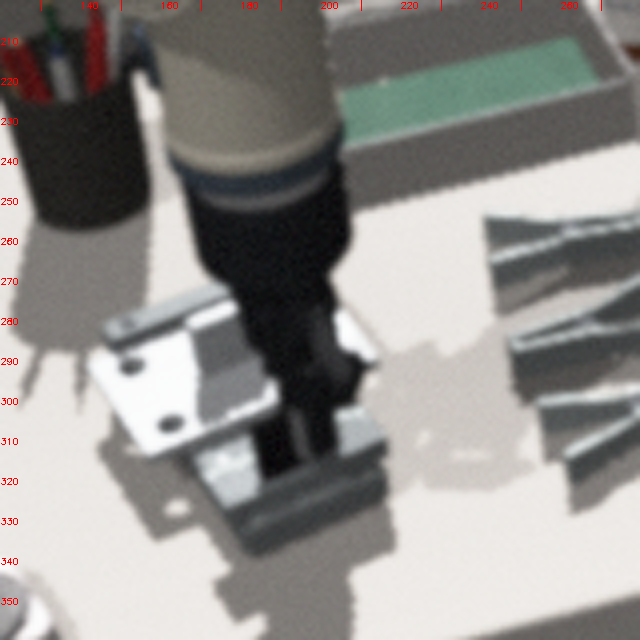

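Request:
step_arm:
  deltas:
    - {"translation": [0, 0, 0], "rot": [0, 0, 0]}
    - {"translation": [0, 0, 0], "rot": [0, 0, 0]}
    - {"translation": [0, 0, 0], "rot": [0, 0, 0]}
    - {"translation": [0, 0, -4], "rot": [0, 0, 0]}
    - {"translation": [0, 0, -9], "rot": [0, 0, 0]}
    - {"translation": [0, 0, -9], "rot": [0, 0, 0]}
    - {"translation": [0, 0, -9], "rot": [0, 0, 0]}
  grip: 150

```text
clock: 5.75
eef_pos: [371.6, 351.9, 311.9]
tcp_rot: [3.141, -0.0, 1.817]
contact_force: [0.0, 0.9, -1.0]
opening: 0.415
```

Run:
```python
from h import *
go(466.1,379.3,310,1.820)
```

```text
T [0.36, 9.83, 0.19] rot [0.0, -0.0, -0.003] rows~1.6 | at [371.6 351.9 311.9] [ 3.141 -0.     1.817] t=5.75 open 0.415 F [ 0.   0.9 -1. ]
```

Request:
step_arm:
  deltas:
    - {"translation": [0.4, 5, 0.2], "rot": [0, 0, 0]}
    - {"translation": [0.4, 9.8, 0.2], "rot": [0, 0, -0.003]}
    - {"translation": [0.4, 9.8, 0.2], "rot": [0, 0, -0.003]}
    - {"translation": [0.4, 9.8, 0.2], "rot": [0, 0, -0.003]}

```text
clock: 6.25
eef_pos: [465.0, 379.1, 308.2]
tcp_rot: [-3.138, 0.001, 1.819]
contact_force: [0.9, -0.2, -0.8]
opening: 0.415
```

Run:
```python
from h import *
go(466.1,379.3,213,1.820)
f=grab("scene"); crop(f,120,200,280,360,4,"s4")
```

```text
T [0.0, 0.14, 9.51] rot [-0.003, 0.001, -0.001] rows~1.5 | at [465.  379.1 308.2] [-3.138e+00  1.000e-03  1.819e+00] t=6.25 open 0.415 F [ 0.9 -0.2 -0.8]
```

View pics/s4.png

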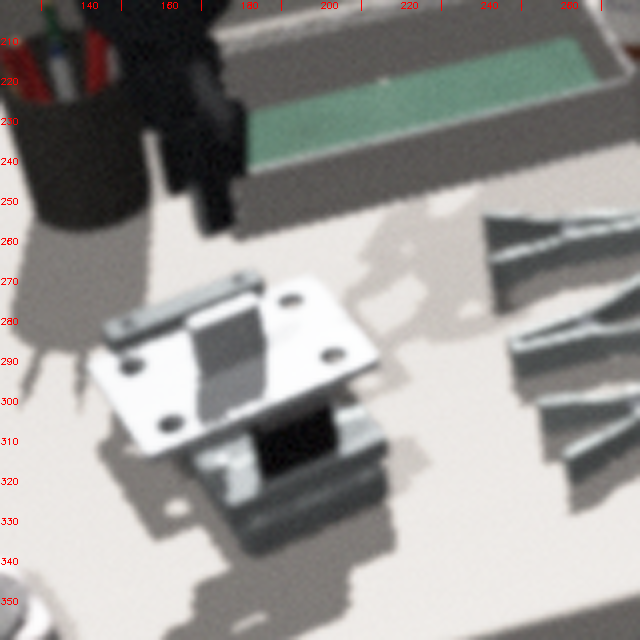

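Request:
step_arm:
  deltas:
    - {"translation": [0, 0.14, 5], "rot": [-0.003, 0, 0]}
    - {"translation": [0, 0.14, 8], "rot": [-0.003, 0, 0]}
    - {"translation": [0, 0.14, 9.4], "rot": [-0.003, 0, 0]}
    - {"translation": [0, 0.14, 9.4], "rot": [-0.003, 0, 0]}

```text
clock: 6.8
eef_pos: [466.5, 380.0, 215.4]
tcp_rot: [3.14, 0.001, 1.82]
contact_force: [-0.6, 0.9, -0.0]
opening: 0.409
```

Request:
step_arm:
  deltas:
    - {"translation": [0, 0, 0], "rot": [0, 0, 0]}
    - {"translation": [0, 0, 0], "rot": [0, 0, 0]}
    - {"translation": [0, 0, 0], "rot": [0, 0, 0]}
    - {"translation": [0, 0, 0], "rot": [0, 0, 0]}
    - {"translation": [0, 0, 0], "rot": [0, 0, 0]}
  grip: 255
  squeeze: 60

```text
clock: 7.42
eef_pos: [466.7, 380.3, 217.4]
tcp_rot: [3.139, -0.001, 1.819]
contact_force: [-5.6, -0.6, 5.2]
opening: 0.126
```

Run:
```python
from h import *
go(466.1,379.3,270,1.820)
```

```text
T [-0.08, -0.07, -5.26] rot [0.002, -0.001, -0.001] rows~0.8 | at [466.7 380.3 217.4] [ 3.139e+00 -1.000e-03  1.819e+00] t=7.42 open 0.126 F [-5.6 -0.6  5.2]
```

Request:
step_arm:
  deltas:
    - {"translation": [0, 0, -1], "rot": [0, 0, 0]}
    - {"translation": [0, 0, -3], "rot": [0, 0, 0]}
    - {"translation": [0, 0, -6], "rot": [0, 0, 0]}
    - {"translation": [0, 0, -9], "rot": [0, 0, 0]}
    - {"translation": [0, 0, -9], "rot": [0, 0, 0]}
    - {"translation": [0, 0, -9], "rot": [0, 0, 0]}

```text
clock: 8.18
eef_pos: [466.8, 379.9, 305.9]
tcp_rot: [3.138, -0.0, 1.82]
contact_force: [-0.9, -0.3, -3.8]
opening: 0.126
```

Run:
```python
from h import *
go(466.1,379.3,310,1.820)
go(468.4,-52.6,310,2.988)
f=grab("scene"); crop(f,120,180,280,340,4,"s5")
```

```text
T [-0.04, -0.08, -0.41] rot [0.003, -0.0, -0.0] rows~0.1 | at [466.8 379.9 305.9] [ 3.138 -0.     1.82 ] t=8.18 open 0.126 F [-0.9 -0.3 -3.8]
T [-41.95, -10.5, -0.44] rot [0.003, 0.002, -1.168] rows~6.9 | at [466.8 379.9 305.9] [ 3.138 -0.     1.82 ] t=8.18 open 0.126 F [-0.9 -0.3 -3.8]
```

View pics/s5.png

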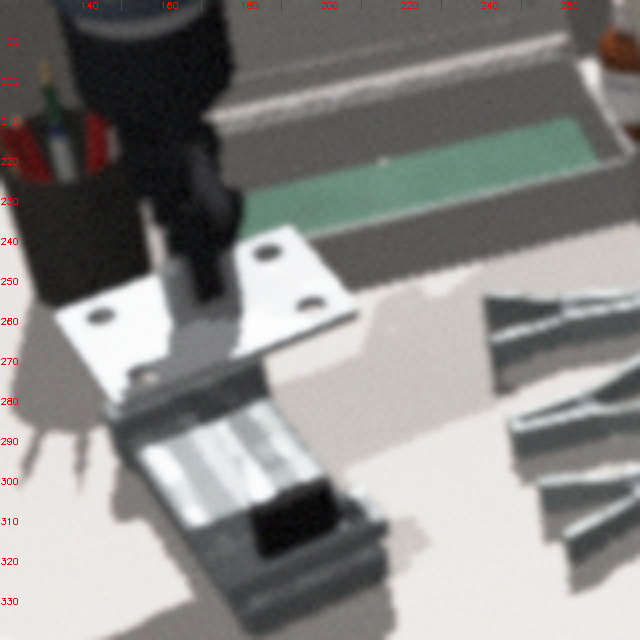

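Request:
step_arm:
  deltas:
    - {"translation": [-42.0, -10.5, -0.4], "rot": [0, 0, -1.168]}
    - {"translation": [-42.0, -10.5, -0.4], "rot": [0, 0, -1.168]}
    - {"translation": [-42.0, -10.5, -0.4], "rot": [0, 0, -1.168]}
    - {"translation": [-42.0, -10.5, -0.4], "rot": [0, 0, -1.168]}
    - {"translation": [-42.0, -10.5, -0.4], "rot": [0, 0, -1.168]}
    - {"translation": [-42.0, -10.5, -0.4], "rot": [0, 0, -1.168]}
    - {"translation": [-42.0, -10.5, -0.4], "rot": [0, 0, -1.168]}
    - {"translation": [-42.0, -10.5, -0.4], "rot": [0, 0, -1.168]}

```text
clock: 9.22
eef_pos: [468.0, -55.5, 308.7]
tcp_rot: [3.141, 0.001, 2.988]
contact_force: [0.2, 0.4, -3.4]
opening: 0.127
```

Run:
```python
from h import *
go(468.4,-52.6,290,2.988)
f=grab("top","t6"); crop(f,340,180,440,280,6,"t6c")
f=grab("scene","s6")
```

```text
T [0.01, 0.29, 1.87] rot [0.001, 0.001, -0.0] rows~0.3 | at [468.  -55.5 308.7] [3.141e+00 1.000e-03 2.988e+00] t=9.22 open 0.127 F [ 0.2  0.4 -3.4]
```

View pics/t6.png

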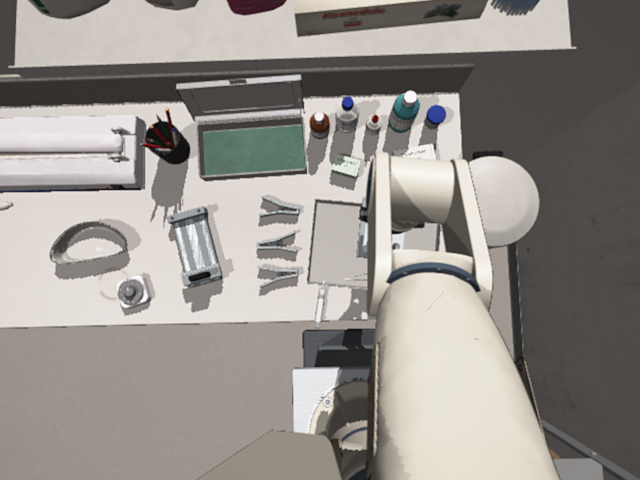

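View pics/s6.png

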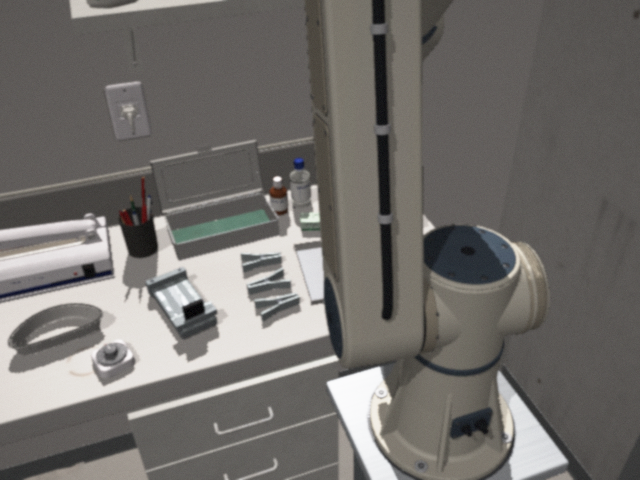

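Request:
step_arm:
  deltas:
    - {"translation": [3.0, 19.8, 0], "rot": [0, 0, 0]}
    - {"translation": [3.0, 19.8, 0], "rot": [0, 0, 0]}
    - {"translation": [3.0, 19.8, 0], "rot": [0, 0, 0]}
    - {"translation": [3.0, 19.8, 0], "rot": [0, 0, 0]}
    - {"translation": [3.0, 19.8, 0], "rot": [0, 0, 0]}
    - {"translation": [3.0, 19.8, 0], "rot": [0, 0, 0]}

```text
clock: 10.07
eef_pos: [469.1, 146.6, 309.3]
tcp_rot: [3.141, 0.002, 2.987]
contact_force: [0.2, -0.3, -3.1]
opening: 0.128
```

Run:
```python
from h import *
go(468.4,-52.6,290,2.988)
f=grab("top"); crop(f,230,150,390,280,5,"t7c"); print(ray(f,0,0)[0])
f=grab("scene"); crop(f,220,160,400,300,4,"s7")
```

```text
T [-2.99, -19.69, 1.93] rot [0.0, 0.002, -0.001] rows~3.2 | at [469.1 146.6 309.3] [3.141e+00 2.000e-03 2.987e+00] t=10.07 open 0.128 F [ 0.2 -0.3 -3.1]
[ 335.13805897   70.31945398 1131.4158145 ]
```

View pics/t7c.png

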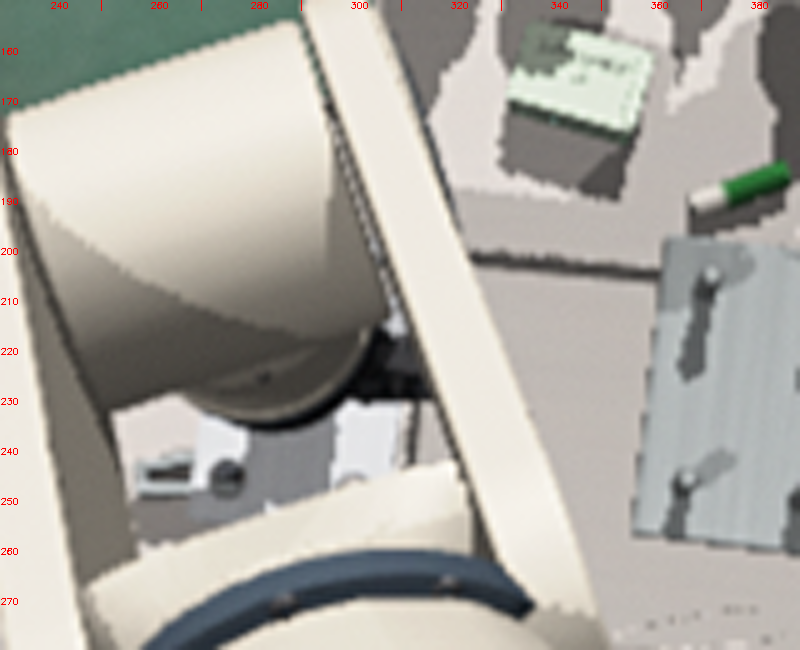

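View pics/s7.png

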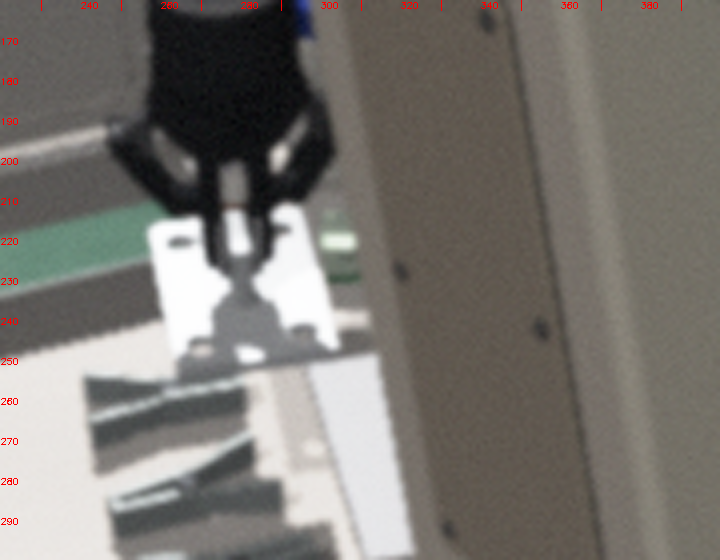

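Run:
```python
from h import *
f=grab("scene");t=grab("top")
zt=309.3-193.4+8
H=[onz(f,220+u/4-.4,160+v/4-.4,zt) for u,v in [(181,242),(281,229),(302,331),(200,345)]]
tt,a,r=fit([(46,27),(46,-27),(-46,-27),(-46,27)],H);print(tt,a,r.round(1).tolist())
print("nl",H[3],onz(t,275,245,zt))
yaw=2.987-np.pi; c,s=np.cos(yaw),np.sin(yaw)
for S in [(-46,27)]: print("pred",469.1+c*S[0]-s*S[1],146.6+s*S[0]+c*S[1])
print([proj(t,(469.1+c*S[0]-s*S[1],146.6+s*S[0]+c*S[1],zt)).round(1).tolist() for S in [(-46,27),(-46,-27)]])
# initial pins in scene
f0=cv2.imread("pics/scene0.png")
```

```text
[469.94994394 144.84043381] -0.1670932836140418 [[0.2, 0.4], [1.4, -1.5], [-0.0, 0.5], [-1.5, 0.6]]
nl [427.56481563 179.72752491 123.9       ] [428.59057884 180.28790265 123.9       ]
pred 427.8059764265625 180.36097772749463
[[275.0, 245.4], [300.2, 248.6]]
```

Request:
step_arm:
  deltas:
    - {"translation": [-2.95, -19.7, 2.0], "rot": [0, 0, 0]}
    - {"translation": [-2.95, -19.7, 2.0], "rot": [0, 0, 0]}
    - {"translation": [-2.95, -19.7, 2.0], "rot": [0, 0, 0]}
    - {"translation": [-2.95, -19.7, 2.0], "rot": [0, 0, 0]}
    - {"translation": [-2.95, -19.7, 2.0], "rot": [0, 0, 0]}
    - {"translation": [-2.95, -19.7, 2.0], "rot": [0, 0, 0]}
    - {"translation": [-2.95, -19.7, 2.0], "rot": [0, 0, 0]}

```text
clock: 11.15
eef_pos: [468.5, -50.7, 289.8]
tcp_rot: [3.14, 0.003, 2.989]
contact_force: [-0.5, 0.2, -2.4]
opening: 0.129
```

Run:
```python
from h import *
go(467.6,-52.6,272,2.988)
```

```text
T [0.07, -0.2, 1.77] rot [0.001, 0.003, 0.001] rows~0.3 | at [468.5 -50.7 289.8] [3.140e+00 3.000e-03 2.989e+00] t=11.15 open 0.129 F [-0.5  0.2 -2.4]
```

Request:
step_arm:
  deltas:
    - {"translation": [0.07, -0.2, 0.8], "rot": [0, 0.002, 0]}
    - {"translation": [0.07, -0.2, 1.5], "rot": [0, 0.002, 0]}
    - {"translation": [0.07, -0.2, 1.5], "rot": [0, 0.002, 0]}
    - {"translation": [0.07, -0.2, 1.5], "rot": [0, 0.002, 0]}

```text
clock: 11.65
eef_pos: [467.5, -53.6, 274.5]
tcp_rot: [3.14, 0.0, 2.988]
contact_force: [0.0, -0.9, -3.1]
opening: 0.124
```

Run:
```python
from h import *
go(467.6,-52.6,260,2.988)
```

```text
T [0.01, 0.1, 1.45] rot [0.001, 0.0, -0.0] rows~0.2 | at [467.5 -53.6 274.5] [3.14  0.    2.988] t=11.65 open 0.124 F [ 0.  -0.9 -3.1]
```

Request:
step_arm:
  deltas:
    - {"translation": [0, 0.08, 0.5], "rot": [0, 0, 0]}
    - {"translation": [0, 0.08, 1.0], "rot": [0, 0, 0]}
    - {"translation": [0, 0.08, 1.5], "rot": [0, 0, 0]}
    - {"translation": [0, 0.08, 1.8], "rot": [0, 0, 0]}
    - {"translation": [0, 0.08, 1.8], "rot": [0, 0, 0]}

```text
clock: 12.28
eef_pos: [467.5, -52.8, 256.3]
tcp_rot: [3.14, 0.0, 2.988]
contact_force: [-1.3, 0.6, -3.0]
opening: 0.123
```

Run:
```python
from h import *
go(467.6,-52.6,232,2.988)
```

```text
T [-0.0, 0.02, 2.43] rot [0.001, 0.0, -0.0] rows~0.4 | at [467.5 -52.8 256.3] [3.14  0.    2.988] t=12.28 open 0.123 F [-1.3  0.6 -3. ]
```

Underside is now about 11 mm below the pin tops with no contact force. Continuing down.

Request:
step_arm:
  deltas:
    - {"translation": [0, 0.02, 0.6], "rot": [0, 0, 0]}
    - {"translation": [0, 0.02, 1.2], "rot": [0, 0, 0]}
    - {"translation": [0, 0.02, 1.8], "rot": [0, 0, 0]}
    - {"translation": [0, 0.02, 2.2], "rot": [0, 0, 0]}
    - {"translation": [0, 0.02, 2.4], "rot": [0, 0, 0]}
    - {"translation": [0, 0.02, 2.5], "rot": [0, 0, 0]}
    - {"translation": [0, 0.02, 2.5], "rot": [0, 0, 0]}

```text
clock: 13.15
eef_pos: [467.7, -52.6, 231.7]
tcp_rot: [3.14, 0.001, 2.988]
contact_force: [-0.6, -0.5, -3.3]
opening: 0.126
```

Request:
step_arm:
  deltas:
    - {"translation": [0, 0, 0.15], "rot": [0, 0, 0]}
    - {"translation": [0, 0, 0.25], "rot": [0, 0, 0]}
    - {"translation": [0, 0, 0.25], "rot": [0, 0, 0]}

```text
clock: 13.52
eef_pos: [467.7, -52.6, 229.2]
tcp_rot: [3.14, 0.001, 2.988]
contact_force: [-0.3, -0.3, -2.3]
opening: 0.128
```

Request:
step_arm:
  deltas:
    - {"translation": [0, 0, 0], "rot": [0, 0, 0]}
    - {"translation": [0, 0, 0], "rot": [0, 0, 0]}
    - {"translation": [0, 0, 0], "rot": [0, 0, 0]}
    - {"translation": [0, 0, -3], "rot": [0, 0, 0]}
    - {"translation": [0, 0, -8], "rot": [0, 0, 0]}
    - {"translation": [0, 0, -10], "rot": [0, 0, 0]}
    - {"translation": [0, 0, -10], "rot": [0, 0, 0]}
  grip: 160

```text
clock: 14.4
eef_pos: [468.1, -52.8, 330.6]
tcp_rot: [3.14, 0.004, 2.988]
contact_force: [-0.2, -0.8, 0.2]
opening: 0.368
```

Run:
```python
from h import *
go(440,140,380,2.988)
```

```text
T [5.71, 18.62, -4.94] rot [0.001, 0.004, -0.0] rows~3.2 | at [468.1 -52.8 330.6] [3.14  0.004 2.988] t=14.40 open 0.368 F [-0.2 -0.8  0.2]
```

Run:
```python
from h import *
go(330,420,390,1.6)
```

```text
T [20.87, 44.61, -5.97] rot [0.004, 0.003, 1.388] rows~7.9 | at [468.1 -52.8 330.6] [3.14  0.004 2.988] t=14.40 open 0.368 F [-0.2 -0.8  0.2]
```

Request:
step_arm:
  deltas:
    - {"translation": [20.9, 44.6, -6], "rot": [0, 0, 1.388]}
    - {"translation": [20.9, 44.6, -6], "rot": [0, 0, 1.388]}
    - {"translation": [20.9, 44.6, -6], "rot": [0, 0, 1.388]}
    - {"translation": [20.9, 44.6, -6], "rot": [0, 0, 1.388]}
    - {"translation": [20.9, 44.6, -6], "rot": [0, 0, 1.388]}
    - {"translation": [20.9, 44.6, -6], "rot": [0, 0, 1.388]}
    - {"translation": [20.9, 44.6, -6], "rot": [0, 0, 1.388]}
    - {"translation": [20.9, 44.6, -6], "rot": [0, 0, 1.388]}
  grip: 60

```text
clock: 15.4
eef_pos: [348.3, 358.5, 380.2]
tcp_rot: [-3.141, 0.0, 1.693]
contact_force: [0.8, 0.6, -0.5]
opening: 0.765
```

Run:
```python
from h import *
f=grab("top"); crop(f,350,185,475,285,6,"t8"); crop(f,250,190,305,290,6,"t8b")
go(0,0,0,0)
```

```text
T [-32.61, -38.48, 37.95] rot [-0.003, -0.005, 1.678] rows~10.1 | at [347.3 363.6 381.5] [ 3.14  -0.005  1.678] t=15.45 open 0.765 F [0.1 4.9 0.8]
```

View pics/t8.png

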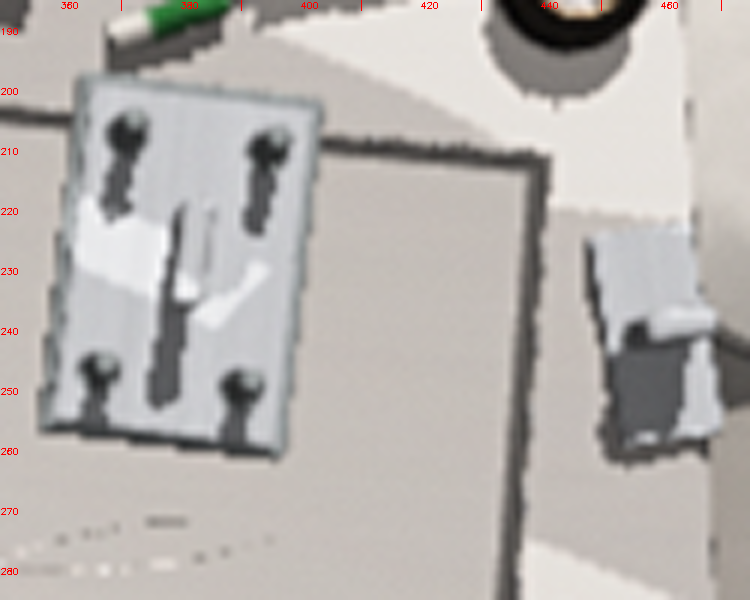

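View pics/t8b.png

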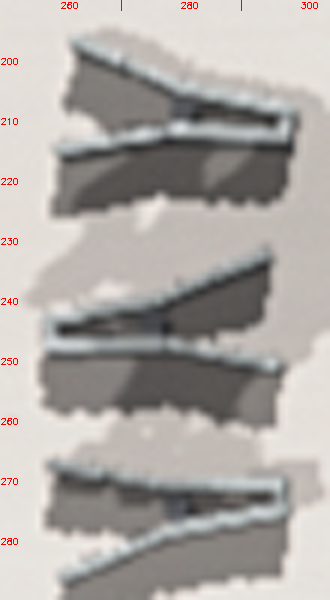

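```bash
cat > cl.py <<'E'
from h import *
def clamp(f,t1,t2,j1,j2,u0,v0,s,z=22):
    P=[onz(f,u0+a/s-.4,v0+b/s-.4,z)[:2] for a,b in (t1,t2,j1,j2)]
    t=(P[0]+P[1])/2;j=(P[2]+P[3])/2
    d=(j-t)/np.linalg.norm(j-t)
    print("tail",t.round(1),"jaw",j.round(1),"len %.1f"%np.linalg.norm(j-t),"ang %.3f"%np.arctan2(d[1],d[0]),"tailw %.1f jaww %.1f"%(np.linalg.norm(P[0]-P[1]),np.linalg.norm(P[2]-P[3])),"piv",(j-43*d).round(1),"grasp",(j-84*d).round(1))
E
python3 - <<'E'
from cl import *
f=grab("top")
clamp(f,(73,42),(60,152),(295,112),(292,142),250,190,6)
clamp(f,(270,255),(280,370),(48,325),(48,350),250,190,6)
clamp(f,(52,465),(65,580),(285,482),(285,512),250,190,6)
E
```

```text
tail [531.7 223.6] jaw [517.2 134.7] len 90.0 ang -1.733 tailw 43.9 jaww 11.9 piv [524.1 177.2] grasp [530.7 217.6]
tail [444.5 143.5] jaw [437.2 232.1] len 88.9 ang 1.654 tailw 45.1 jaww 9.8 piv [440.7 189.3] grasp [444.1 148.4]
tail [365.3 229.1] jaw [372.7 141.2] len 88.2 ang -1.486 tailw 44.7 jaww 11.6 piv [369.1 184. ] grasp [365.6 224.9]
```

Run:
```python
from h import *
go(530.3,214.7,270,1.409)
```

```text
T [-16.82, 16.26, 11.06] rot [0.001, -0.003, 0.286] rows~4.1 | at [348.  361.1 380.9] [ 3.140e+00 -3.000e-03  1.695e+00] t=15.50 open 0.762 F [ 0.5 -0.8 -0.4]
```

Request:
step_arm:
  deltas:
    - {"translation": [-16.8, 16.3, 10.5], "rot": [0, -0.003, 0.286]}
    - {"translation": [-16.8, 16.3, 10.5], "rot": [0, -0.003, 0.286]}
    - {"translation": [-16.8, 16.3, 10.5], "rot": [0, -0.003, 0.286]}
    - {"translation": [-16.8, 16.3, 10.5], "rot": [0, -0.003, 0.286]}
    - {"translation": [-16.8, 16.3, 10.5], "rot": [0, -0.003, 0.286]}
    - {"translation": [-16.8, 16.3, 10.5], "rot": [0, -0.003, 0.286]}
    - {"translation": [-16.8, 16.3, 10.5], "rot": [0, -0.003, 0.286]}

```text
clock: 16.38
eef_pos: [531.7, 211.8, 276.5]
tcp_rot: [3.141, 0.002, 1.414]
contact_force: [-0.8, 0.7, 0.1]
opening: 0.769
```

Run:
```python
from h import *
go(530.3,214.7,188,1.409)
f=grab("scene"); crop(f,200,210,340,340,5,"s9")
```

```text
T [0.28, -0.19, 8.85] rot [0.001, 0.002, 0.005] rows~1.4 | at [531.7 211.8 276.5] [3.141e+00 2.000e-03 1.414e+00] t=16.38 open 0.769 F [-0.8  0.7  0.1]
```

View pics/s9.png

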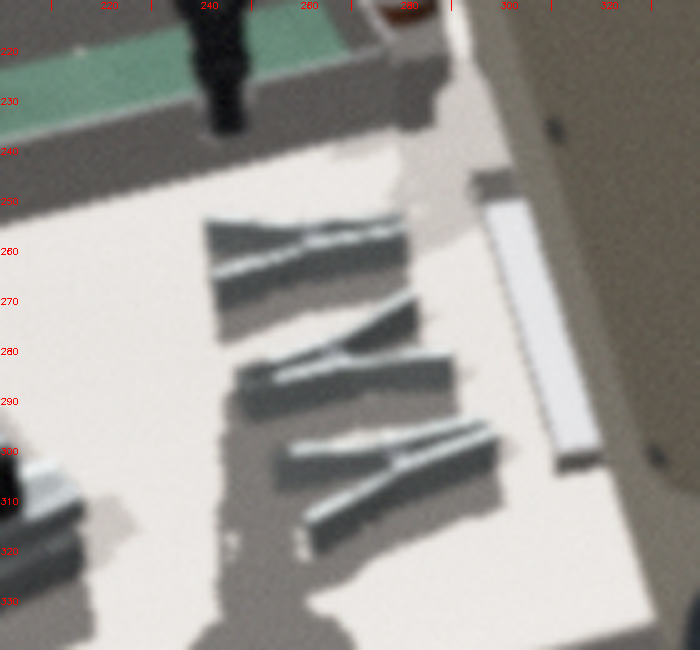

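Request:
step_arm:
  deltas:
    - {"translation": [0.28, -0.2, 4], "rot": [0, 0, 0.004]}
    - {"translation": [0.28, -0.2, 7], "rot": [0, 0, 0.004]}
    - {"translation": [0.28, -0.2, 8.8], "rot": [0, 0, 0.004]}
    - {"translation": [0.28, -0.2, 8.8], "rot": [0, 0, 0.004]}
    - {"translation": [0.28, -0.2, 8.8], "rot": [0, 0, 0.004]}

```text
clock: 17.05
eef_pos: [531.4, 214.6, 189.5]
tcp_rot: [3.139, 0.001, 1.409]
contact_force: [0.4, -0.5, -0.4]
opening: 0.765
```

Run:
```python
from h import *
go(530.3,214.7,188,1.409)
f=grab("scene"); crop(f,200,210,340,340,5,"s10")
```

```text
T [-0.01, -0.11, 0.15] rot [0.002, 0.001, 0.0] rows~0.0 | at [531.4 214.6 189.5] [3.139e+00 1.000e-03 1.409e+00] t=17.05 open 0.765 F [ 0.4 -0.5 -0.4]
```

View pics/s10.png

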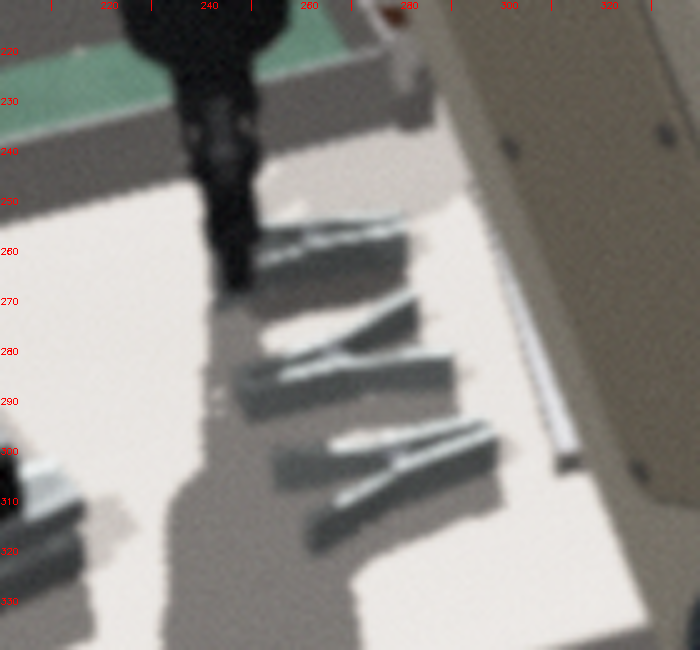

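Fingers straddle the tails of clamp A. Squeeze.

Request:
step_arm:
  deltas:
    - {"translation": [0, 0, 0], "rot": [0, 0, 0]}
    - {"translation": [0, 0, 0], "rot": [0, 0, 0]}
    - {"translation": [0, 0, 0], "rot": [0, 0, 0]}
    - {"translation": [0, 0, 0], "rot": [0, 0, 0]}
    - {"translation": [0, 0, 0], "rot": [0, 0, 0]}
    - {"translation": [0, 0, 0], "rot": [0, 0, 0]}
    - {"translation": [0, 0, 0], "rot": [0, 0, 0]}
  grip: 255
  squeeze: 40

```text
clock: 17.98
eef_pos: [532.0, 214.5, 190.1]
tcp_rot: [3.138, 0.0, 1.409]
contact_force: [0.9, 0.6, 10.3]
opening: 0.231
```

Run:
```python
from h import *
go(530.3,214.7,188,1.409)
f=grab("scene"); crop(f,200,210,340,340,5,"s11")
f=grab("top"); crop(f,230,170,330,290,6,"t11")
```

```text
T [-0.01, -0.17, 0.21] rot [0.004, 0.0, -0.0] rows~0.0 | at [532.  214.5 190.1] [3.138 0.    1.409] t=17.98 open 0.231 F [ 0.9  0.6 10.3]
```

View pics/s11.png

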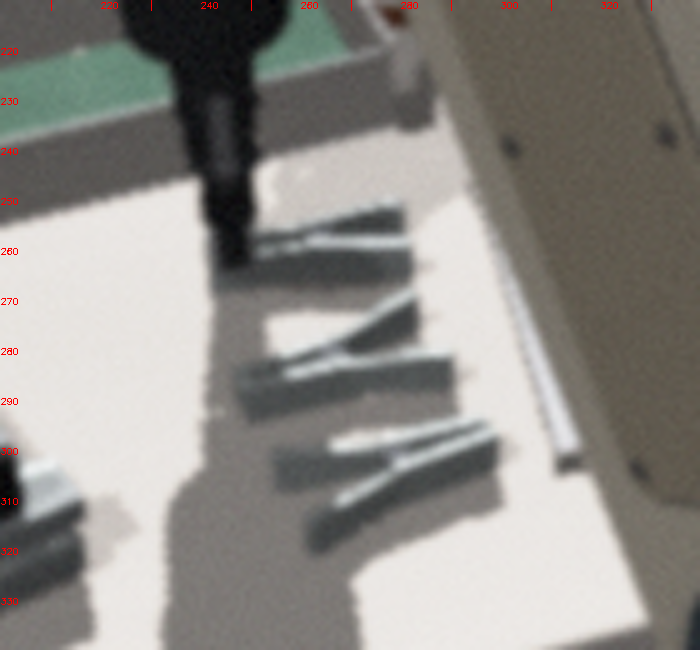

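View pics/t11.png

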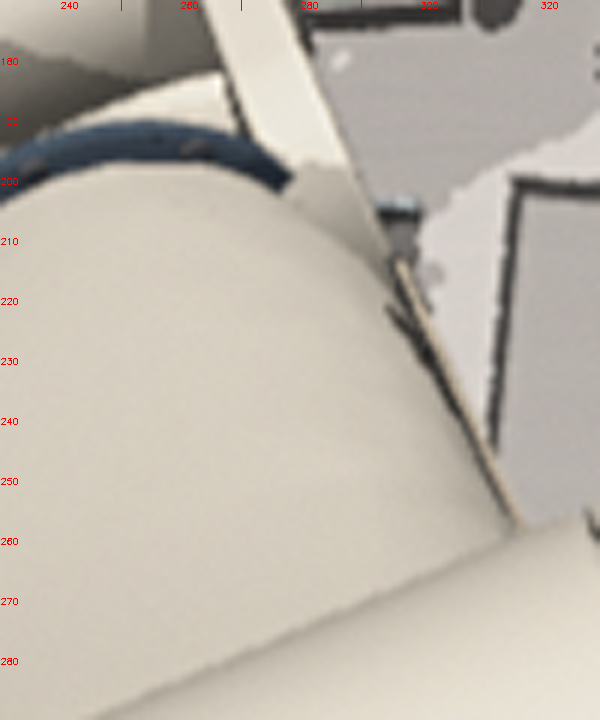

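Run:
```python
from h import *
f=grab("scene")
for p in [(402,207),(412,243)]: print(onz(f,200+p[0]/5-.4,210+p[1]/5-.4,22))
print("expected tip mid",532-84*np.cos(1.409),214.5-84*np.sin(1.409))
```

```text
[528.33354232 132.80784584  22.        ]
[501.2920006  136.13669464  22.        ]
expected tip mid 518.468328159109 131.5970817329665
```

Request:
step_arm:
  deltas:
    - {"translation": [0, 0, -2], "rot": [0, 0, 0]}
    - {"translation": [0, 0, -6], "rot": [0, 0, 0]}
    - {"translation": [0, 0, -11], "rot": [0, 0, 0]}
    - {"translation": [0, 0, -11], "rot": [0, 0, 0]}
    - {"translation": [0, 0, -11], "rot": [0, 0, 0]}

```text
clock: 18.75
eef_pos: [530.6, 214.3, 298.4]
tcp_rot: [3.14, 0.002, 1.409]
contact_force: [-0.1, -0.6, -0.9]
opening: 0.227
```

Run:
```python
from h import *
y=2.1
go(517.9+72*np.cos(y),-32.9+72*np.sin(y),295,y)
f=grab("scene"); crop(f,200,180,340,310,5,"s12")
```

```text
T [-19.05, -1.86, 0.37] rot [0.001, 0.002, -0.691] rows~3.7 | at [530.6 214.3 298.4] [3.140e+00 2.000e-03 1.409e+00] t=18.75 open 0.227 F [-0.1 -0.6 -0.9]
```

View pics/s12.png

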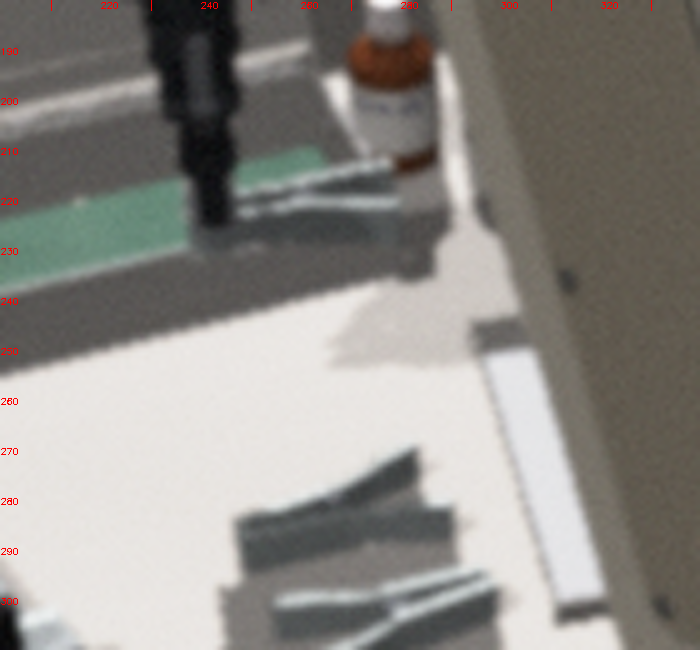

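Run:
```python
from h import *
f=grab("scene")
P=[onz(f,200+p[0]/5-.4,180+p[1]/5-.4,130)[:2] for p in [(390,160),(397,202),(245,192),(245,213)]]
print(P)
y=1.409;d=-np.array([np.cos(y),np.sin(y)]);n=np.array([-d[1],d[0]])
for p in P: q=p-np.array([530.6,214.3]); print(q@d,q@n)
go(1,1,1,1)
```

```text
[array([532.84026851, 130.80545384]), array([500.96035641, 137.07031404]), array([531.99596555, 197.36699347]), array([516.66548839, 201.30289482])]
82.04317806982 15.661257096108791
80.99571754531044 -16.81150217855529
16.486975101243 4.105494111319464
15.072085559041412 -11.658798985024925
T [-29.49, -48.78, 29.74] rot [-0.0, 0.003, 0.409] rows~10.3 | at [530.3 214.2 297.3] [-3.141e+00  3.000e-03  1.409e+00] t=18.85 open 0.228 F [-0.6  0.5 -1.2]
```

Run:
```python
from h import *
go(482.1,28.4,285,2.1)
```

```text
T [-19.11, -1.76, 1.28] rot [-0.002, 0.003, -0.691] rows~3.7 | at [530.3 214.2 297.3] [-3.141e+00  3.000e-03  1.409e+00] t=18.85 open 0.228 F [-0.6  0.5 -1.2]
```

Request:
step_arm:
  deltas:
    - {"translation": [-19.1, -1.8, 1.0], "rot": [0, 0.002, -0.691]}
    - {"translation": [-19.1, -1.8, 1.0], "rot": [0, 0.002, -0.691]}
    - {"translation": [-19.1, -1.8, 1.0], "rot": [0, 0.002, -0.691]}
    - {"translation": [-19.1, -1.8, 1.0], "rot": [0, 0.002, -0.691]}
    - {"translation": [-19.1, -1.8, 1.0], "rot": [0, 0.002, -0.691]}
    - {"translation": [-19.1, -1.8, 1.0], "rot": [0, 0.002, -0.691]}
    - {"translation": [-19.1, -1.8, 1.0], "rot": [0, 0.002, -0.691]}

```text
clock: 19.73
eef_pos: [482.6, 29.7, 288.5]
tcp_rot: [3.141, 0.0, 2.099]
contact_force: [-0.4, -0.3, -0.5]
opening: 0.232
```

Run:
```python
from h import *
go(482.1,28.4,262,2.1)
f=grab("top"); crop(f,300,170,440,280,5,"t13")
f=grab("scene"); crop(f,240,180,380,310,5,"s13")
```

```text
T [-0.09, -0.11, 2.65] rot [0.0, 0.0, -0.001] rows~0.4 | at [482.6  29.7 288.5] [3.141 0.    2.099] t=19.73 open 0.232 F [-0.4 -0.3 -0.5]
```

View pics/t13.png

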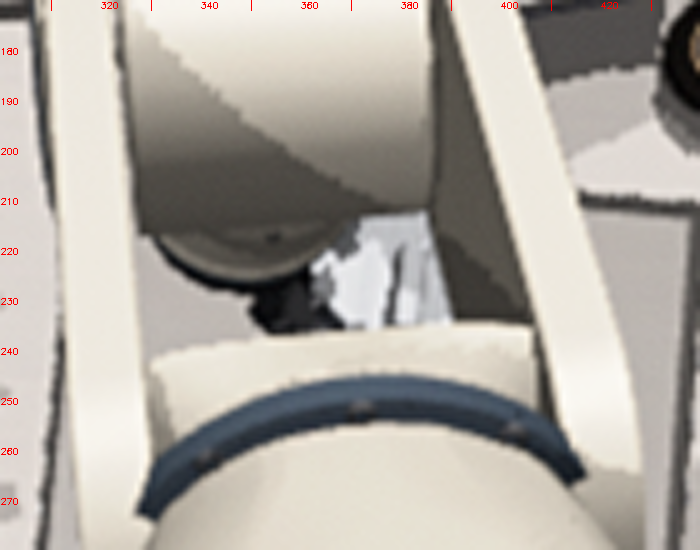

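View pics/s13.png

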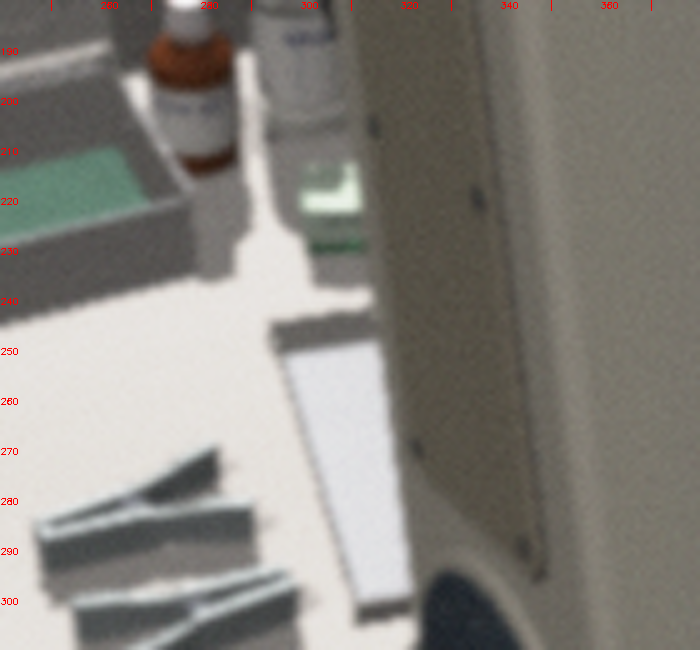

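Request:
step_arm:
  deltas:
    - {"translation": [-0.1, -0.1, 0.8], "rot": [0, 0, 0]}
    - {"translation": [-0.1, -0.1, 1.6], "rot": [0, 0, 0]}
    - {"translation": [-0.1, -0.1, 2.4], "rot": [0, 0, 0]}
    - {"translation": [-0.1, -0.1, 3.2], "rot": [0, 0, 0]}
    - {"translation": [-0.1, -0.1, 3.5], "rot": [0, 0, 0]}
    - {"translation": [-0.1, -0.1, 3.5], "rot": [0, 0, 0]}

```text
clock: 20.58
eef_pos: [481.9, 27.4, 253.5]
tcp_rot: [3.142, 0.0, 2.1]
contact_force: [-0.3, -0.5, 0.1]
opening: 0.231
```

Run:
```python
from h import *
go(482.1,28.4,236,2.1)
```

```text
T [0.08, 0.06, 1.75] rot [0.0, 0.0, -0.0] rows~0.3 | at [481.9  27.4 253.5] [3.142 0.    2.1  ] t=20.57 open 0.231 F [-0.3 -0.5  0.1]
```

Request:
step_arm:
  deltas:
    - {"translation": [0.06, 0.05, 0.5], "rot": [0, 0, 0]}
    - {"translation": [0.06, 0.05, 1.0], "rot": [0, 0, 0]}
    - {"translation": [0.06, 0.05, 1.4], "rot": [0, 0, 0]}
    - {"translation": [0.06, 0.05, 1.75], "rot": [0, 0, 0]}
    - {"translation": [0.06, 0.05, 1.9], "rot": [0, 0, 0]}
    - {"translation": [0.06, 0.05, 1.9], "rot": [0, 0, 0]}

```text
clock: 21.32
eef_pos: [482.1, 28.2, 234.7]
tcp_rot: [3.141, 0.0, 2.1]
contact_force: [-0.8, 0.6, -0.8]
opening: 0.23
```

Request:
step_arm:
  deltas:
    - {"translation": [0, 0, 0], "rot": [0, 0, 0]}
    - {"translation": [0, 0, 0], "rot": [0, 0, 0]}
    - {"translation": [0, 0, 0], "rot": [0, 0, 0]}
    - {"translation": [0, 0, 0], "rot": [0, 0, 0]}
  grip: 90

```text
clock: 21.82
eef_pos: [482.1, 28.2, 234.8]
tcp_rot: [3.141, 0.0, 2.1]
contact_force: [-0.6, 0.1, 0.8]
opening: 0.648
```

Request:
step_arm:
  deltas:
    - {"translation": [0, 0, -2], "rot": [0, 0, 0]}
    - {"translation": [0, 0, -6], "rot": [0, 0, 0]}
    - {"translation": [0, 0, -11], "rot": [0, 0, 0]}
    - {"translation": [0, 0, -11], "rot": [0, 0, 0]}

```text
clock: 22.32
eef_pos: [483.4, 28.3, 348.3]
tcp_rot: [3.135, 0.003, 2.1]
contact_force: [-0.2, 0.1, -0.5]
opening: 0.647
```

Run:
```python
from h import *
go(330,420,380,1.65)
go(443.8,151.9,300,1.654)
```

```text
T [41.54, 6.55, -3.27] rot [0.007, 0.002, 0.45] rows~6.7 | at [483.4  28.3 348.3] [3.135e+00 3.000e-03 2.100e+00] t=22.32 open 0.647 F [-0.2  0.1 -0.5]
T [12.68, 2.79, 4.8] rot [0.007, 0.002, 0.446] rows~2.4 | at [483.4  28.3 348.3] [3.135e+00 3.000e-03 2.100e+00] t=22.32 open 0.647 F [-0.2  0.1 -0.5]
```

Request:
step_arm:
  deltas:
    - {"translation": [41.5, 6.5, -3.3], "rot": [0.006, 0.002, 0.45]}
    - {"translation": [41.5, 6.5, -3.3], "rot": [0.006, 0.002, 0.45]}
    - {"translation": [41.5, 6.5, -3.3], "rot": [0.006, 0.002, 0.45]}
    - {"translation": [41.5, 6.5, -3.3], "rot": [0.006, 0.002, 0.45]}
    - {"translation": [41.5, 6.5, -3.3], "rot": [0.006, 0.002, 0.45]}
    - {"translation": [41.5, 6.5, -3.3], "rot": [0.006, 0.002, 0.45]}
    - {"translation": [41.5, 6.5, -3.3], "rot": [0.006, 0.002, 0.45]}
    - {"translation": [41.5, 6.5, -3.3], "rot": [0.006, 0.002, 0.45]}
  grip: 60

```text
clock: 23.32
eef_pos: [327.0, 422.6, 376.9]
tcp_rot: [-3.136, -0.001, 1.654]
contact_force: [-0.1, -1.2, 0.6]
opening: 0.763
```

Run:
```python
from h import *
f=grab("top"); crop(f,250,190,410,290,5,"t14")
f=grab("scene"); crop(f,220,190,380,330,5,"s14")
```

```text
(no output)
```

View pics/t14.png

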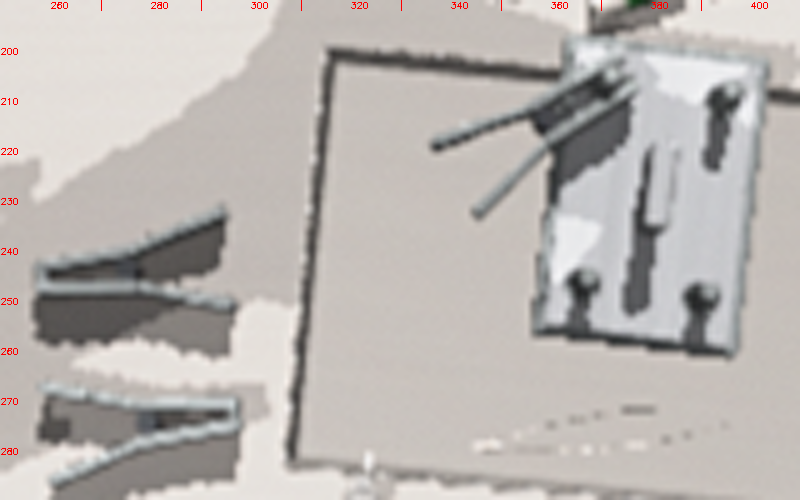

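View pics/s14.png

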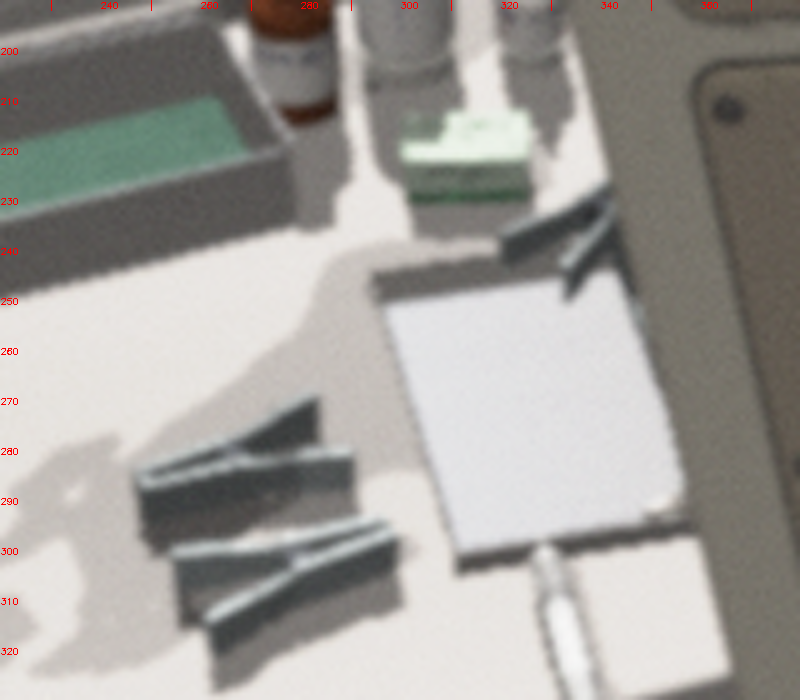

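Run:
```python
from h import *
go(443.8,151.9,260,1.654)
```

```text
T [-27.58, 9.46, 11.61] rot [-0.007, 0.001, -0.002] rows~5.0 | at [328.1 419.4 376.4] [-3.135e+00  1.000e-03  1.652e+00] t=23.43 open 0.764 F [ 0.3  0.  -0.4]
```

Request:
step_arm:
  deltas:
    - {"translation": [-27.6, 9.5, 11], "rot": [-0.007, 0, 0]}
    - {"translation": [-27.6, 9.5, 11], "rot": [-0.007, 0, 0]}
    - {"translation": [-27.6, 9.5, 11], "rot": [-0.007, 0, 0]}
    - {"translation": [-27.6, 9.5, 11], "rot": [-0.007, 0, 0]}
    - {"translation": [-27.6, 9.5, 11], "rot": [-0.007, 0, 0]}
    - {"translation": [-27.6, 9.5, 11], "rot": [-0.007, 0, 0]}
    - {"translation": [-27.6, 9.5, 11], "rot": [-0.007, 0, 0]}
    - {"translation": [-27.6, 9.5, 11], "rot": [-0.007, 0, 0]}

```text
clock: 24.42
eef_pos: [444.3, 152.2, 267.3]
tcp_rot: [3.14, -0.001, 1.65]
contact_force: [-0.8, -0.6, -0.5]
opening: 0.766
```

Run:
```python
from h import *
go(443.8,151.9,191,1.654)
```

```text
T [-0.03, -0.07, 7.63] rot [0.002, -0.001, -0.004] rows~1.2 | at [444.3 152.2 267.3] [ 3.14e+00 -1.00e-03  1.65e+00] t=24.43 open 0.766 F [-0.8 -0.6 -0.5]
```

Request:
step_arm:
  deltas:
    - {"translation": [0, -0.06, 4], "rot": [0, 0, -0.004]}
    - {"translation": [0, -0.06, 6.5], "rot": [0, 0, -0.004]}
    - {"translation": [0, -0.06, 7.7], "rot": [0, 0, -0.004]}
    - {"translation": [0, -0.06, 7.7], "rot": [0, 0, -0.004]}
    - {"translation": [0, -0.06, 7.7], "rot": [0, 0, -0.004]}

```text
clock: 25.05
eef_pos: [444.4, 152.1, 190.8]
tcp_rot: [3.139, -0.001, 1.654]
contact_force: [-0.0, -0.3, 0.6]
opening: 0.768
```

Run:
```python
from h import *
go(443.8,151.9,190,1.654)
f=grab("scene"); crop(f,200,210,360,350,5,"s15")
```

```text
T [-0.02, -0.06, 0.08] rot [0.003, -0.001, 0.0] rows~0.0 | at [444.4 152.1 190.8] [ 3.139e+00 -1.000e-03  1.654e+00] t=25.05 open 0.768 F [-0.  -0.3  0.6]
```

View pics/s15.png

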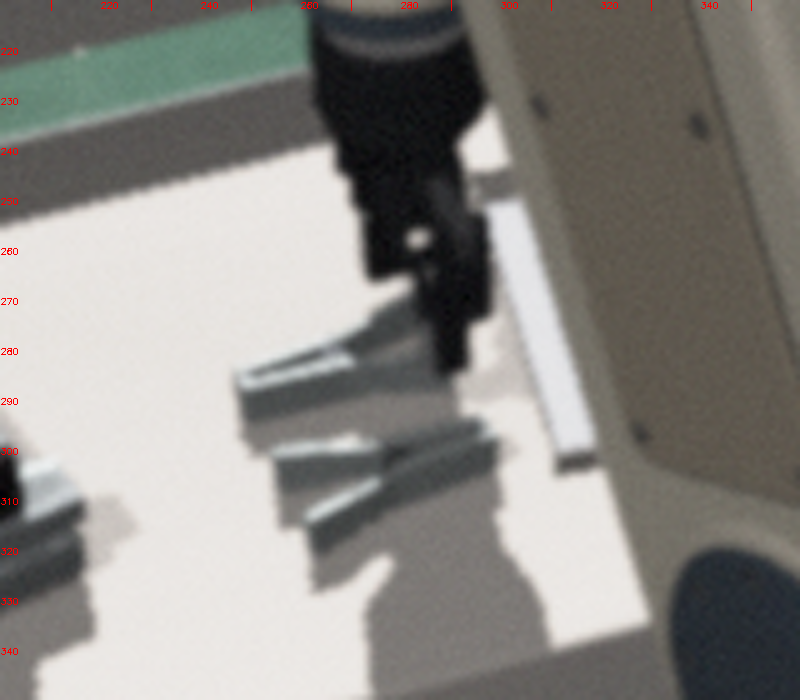

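Request:
step_arm:
  deltas:
    - {"translation": [0, 0, 0], "rot": [0, 0, 0]}
    - {"translation": [0, 0, 0], "rot": [0, 0, 0]}
    - {"translation": [0, 0, 0], "rot": [0, 0, 0]}
    - {"translation": [0, 0, 0], "rot": [0, 0, 0]}
    - {"translation": [0, 0, 0], "rot": [0, 0, 0]}
    - {"translation": [0, 0, 0], "rot": [0, 0, 0]}
    - {"translation": [0, 0, 0], "rot": [0, 0, 0]}
  grip: 255
  squeeze: 40

```text
clock: 25.98
eef_pos: [445.1, 151.9, 191.3]
tcp_rot: [3.137, -0.001, 1.653]
contact_force: [-0.0, -1.2, 12.2]
opening: 0.227
```

Request:
step_arm:
  deltas:
    - {"translation": [0, 0, -2], "rot": [0, 0, 0]}
    - {"translation": [0, 0, -6], "rot": [0, 0, 0]}
    - {"translation": [0, 0, -11], "rot": [0, 0, 0]}
    - {"translation": [0, 0, -11], "rot": [0, 0, 0]}
    - {"translation": [0, 0, -11], "rot": [0, 0, 0]}

```text
clock: 26.6
eef_pos: [443.7, 151.5, 299.9]
tcp_rot: [3.14, -0.001, 1.654]
contact_force: [-0.5, -0.4, -1.0]
opening: 0.23
```

Run:
```python
from h import *
go(443.8,151.9,300,1.654)
f=grab("scene"); crop(f,200,180,340,310,5,"s16")
```

```text
T [0.04, 0.02, -0.01] rot [0.002, -0.001, -0.0] rows~0.0 | at [443.7 151.5 299.9] [ 3.140e+00 -1.000e-03  1.654e+00] t=26.60 open 0.230 F [-0.5 -0.4 -1. ]
```

View pics/s16.png

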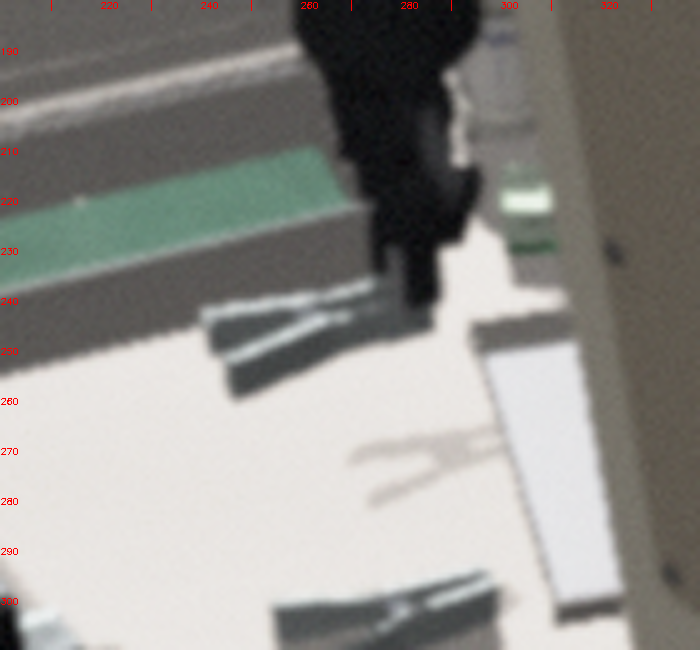

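Run:
```python
from h import *
f=grab("scene")
y=1.654;d=np.array([np.cos(y),np.sin(y)]);n=np.array([-d[1],d[0]])
for p in [(203,312),(221,356)]:
    q=onz(f,200+p[0]/5-.4,180+p[1]/5-.4,131)[:2]-np.array([443.7,151.5]); print(q@d,q@n)
# FR pin, jaws direction .633
y=.633
go(509.7-70*np.cos(y),-86.3-70*np.sin(y),300,y)
```

```text
83.01065398500569 -16.207964644536737
85.78638182573086 15.08780070627051
T [-27.89, -1.32, -0.11] rot [-0.001, 0.0, 1.021] rows~5.5 | at [443.4 151.4 298.9] [-3.141 -0.     1.654] t=26.70 open 0.228 F [-0.  -1.  -0.2]
```

Run:
```python
from h import *
go(451.7,-128.9,290,.633)
```

```text
T [-28.0, -1.49, 0.89] rot [-0.001, 0.0, 1.021] rows~5.5 | at [443.4 151.4 298.9] [-3.141 -0.     1.654] t=26.70 open 0.228 F [-0.  -1.  -0.2]
```

Request:
step_arm:
  deltas:
    - {"translation": [-28, -1.5, 0.9], "rot": [0, 0, 1.021]}
    - {"translation": [-28, -1.5, 0.9], "rot": [0, 0, 1.021]}
    - {"translation": [-28, -1.5, 0.9], "rot": [0, 0, 1.021]}
    - {"translation": [-28, -1.5, 0.9], "rot": [0, 0, 1.021]}
    - {"translation": [-28, -1.5, 0.9], "rot": [0, 0, 1.021]}
    - {"translation": [-28, -1.5, 0.9], "rot": [0, 0, 1.021]}
    - {"translation": [-28, -1.5, 0.9], "rot": [0, 0, 1.021]}
    - {"translation": [-28, -1.5, 0.9], "rot": [0, 0, 1.021]}

```text
clock: 27.7
eef_pos: [452.0, -128.3, 290.1]
tcp_rot: [-3.141, -0.001, 0.635]
contact_force: [0.5, -0.4, -0.4]
opening: 0.224
```

Run:
```python
from h import *
go(451.7,-128.9,255,.633)
```

```text
T [-0.06, 0.04, 3.51] rot [-0.001, -0.001, 0.002] rows~0.6 | at [ 452.  -128.3  290.1] [-3.141e+00 -1.000e-03  6.350e-01] t=27.70 open 0.224 F [ 0.5 -0.4 -0.4]
```

Request:
step_arm:
  deltas:
    - {"translation": [-0.06, 0.04, 0.9], "rot": [0, 0, 0]}
    - {"translation": [-0.06, 0.04, 1.8], "rot": [0, 0, 0]}
    - {"translation": [-0.06, 0.04, 2.7], "rot": [0, 0, 0]}
    - {"translation": [-0.06, 0.04, 3.5], "rot": [0, 0, 0]}
    - {"translation": [-0.06, 0.04, 3.5], "rot": [0, 0, 0]}

```text
clock: 28.32
eef_pos: [451.7, -129.2, 255.1]
tcp_rot: [-3.141, -0.001, 0.633]
contact_force: [0.8, -0.4, -0.9]
opening: 0.227
```

Run:
```python
from h import *
go(451.7,-128.9,235,.633)
```

```text
T [0.02, -0.03, 2.01] rot [-0.001, -0.001, -0.0] rows~0.3 | at [ 451.7 -129.2  255.1] [-3.141e+00 -1.000e-03  6.330e-01] t=28.32 open 0.227 F [ 0.8 -0.4 -0.9]
```

Request:
step_arm:
  deltas:
    - {"translation": [0.02, 0, 0.5], "rot": [0, 0, 0]}
    - {"translation": [0.02, 0, 1.0], "rot": [0, 0, 0]}
    - {"translation": [0.02, 0, 1.5], "rot": [0, 0, 0]}
    - {"translation": [0.02, 0, 1.9], "rot": [0, 0, 0]}
    - {"translation": [0.02, 0, 2.0], "rot": [0, 0, 0]}
    - {"translation": [0.02, 0, 2.0], "rot": [0, 0, 0]}

```text
clock: 29.08
eef_pos: [452.2, -129.2, 235.8]
tcp_rot: [3.141, -0.001, 0.633]
contact_force: [0.5, 0.7, 0.9]
opening: 0.227
```

Request:
step_arm:
  deltas:
    - {"translation": [0, 0, 0], "rot": [0, 0, 0]}
    - {"translation": [0, 0, 0], "rot": [0, 0, 0]}
    - {"translation": [0, 0, 0], "rot": [0, 0, 0]}
    - {"translation": [0, 0, 0], "rot": [0, 0, 0]}
  grip: 90

```text
clock: 29.58
eef_pos: [452.2, -129.2, 235.9]
tcp_rot: [3.141, -0.001, 0.633]
contact_force: [-0.1, -0.2, 0.1]
opening: 0.648
```

Request:
step_arm:
  deltas:
    - {"translation": [0, 0, -2], "rot": [0, 0, 0]}
    - {"translation": [0, 0, -6], "rot": [0, 0, 0]}
    - {"translation": [0, 0, -11], "rot": [0, 0, 0]}
    - {"translation": [0, 0, -11], "rot": [0, 0, 0]}

```text
clock: 30.08
eef_pos: [453.3, -129.7, 349.3]
tcp_rot: [3.136, -0.006, 0.633]
contact_force: [-0.5, -0.6, 0.5]
opening: 0.646
```

Run:
```python
from h import *
go(330,420,380,1.65)
```

```text
T [22.58, -51.6, -3.24] rot [0.008, -0.002, -1.017] rows~9.0 | at [ 453.3 -129.7  349.3] [ 3.136 -0.006  0.633] t=30.07 open 0.646 F [-0.5 -0.6  0.5]
```

Request:
step_arm:
  deltas:
    - {"translation": [22.6, -51.6, -3.2], "rot": [0.008, -0.002, -1.017]}
    - {"translation": [22.6, -51.6, -3.2], "rot": [0.008, -0.002, -1.017]}
    - {"translation": [22.6, -51.6, -3.2], "rot": [0.008, -0.002, -1.017]}
    - {"translation": [22.6, -51.6, -3.2], "rot": [0.008, -0.002, -1.017]}
    - {"translation": [22.6, -51.6, -3.2], "rot": [0.008, -0.002, -1.017]}
    - {"translation": [22.6, -51.6, -3.2], "rot": [0.008, -0.002, -1.017]}
    - {"translation": [22.6, -51.6, -3.2], "rot": [0.008, -0.002, -1.017]}
    - {"translation": [22.6, -51.6, -3.2], "rot": [0.008, -0.002, -1.017]}
  grip: 60

```text
clock: 31.08
eef_pos: [342.0, 359.7, 373.5]
tcp_rot: [-3.135, -0.002, 1.65]
contact_force: [1.1, -0.7, 0.2]
opening: 0.768
```

Run:
```python
from h import *
f=grab("top"); crop(f,250,190,410,290,5,"t17")
f=grab("scene"); crop(f,220,190,380,330,5,"s17")
go(365.9,221,270,1.5)
```

```text
T [-14.37, 1.29, 10.31] rot [-0.006, -0.004, 0.154] rows~2.8 | at [341.8 362.7 373.9] [-3.136 -0.005  1.654] t=31.18 open 0.766 F [-0.3  0.2  0.5]
```

View pics/t17.png

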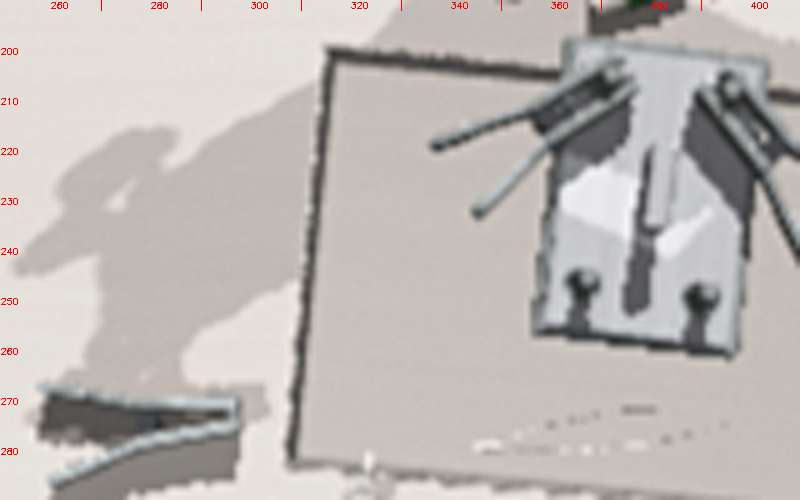

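View pics/s17.png

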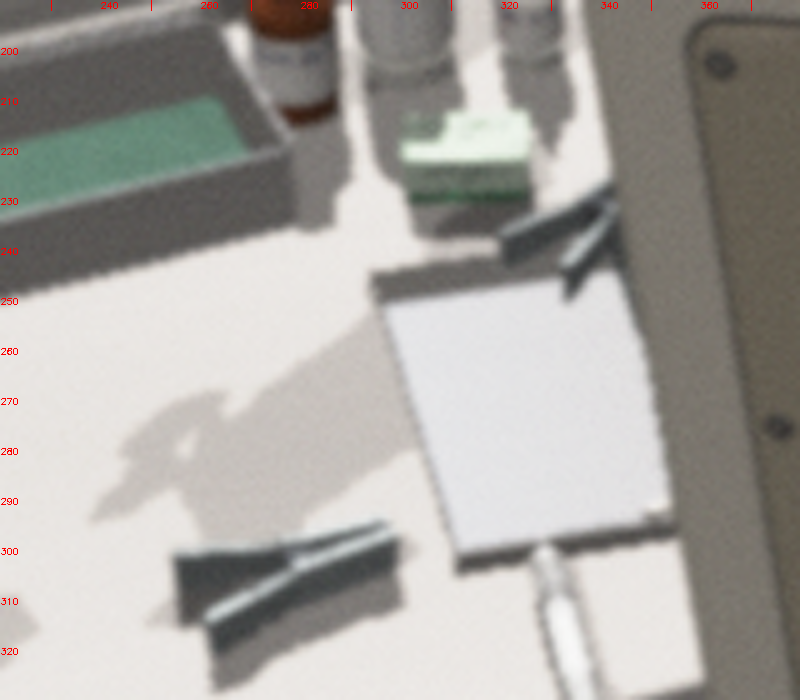

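Run:
```python
from h import *
go(365.9,221,270,1.656)
```

```text
T [-14.37, 1.29, 10.31] rot [-0.006, -0.005, -0.002] rows~2.8 | at [341.8 362.7 373.9] [-3.136 -0.005  1.654] t=31.18 open 0.766 F [-0.3  0.2  0.5]
```

Request:
step_arm:
  deltas:
    - {"translation": [-14.4, 1.3, 10.0], "rot": [-0.006, -0.003, 0]}
    - {"translation": [-14.4, 1.3, 10.0], "rot": [-0.006, -0.003, 0]}
    - {"translation": [-14.4, 1.3, 10.0], "rot": [-0.006, -0.003, 0]}
    - {"translation": [-14.4, 1.3, 10.0], "rot": [-0.006, -0.003, 0]}
    - {"translation": [-14.4, 1.3, 10.0], "rot": [-0.006, -0.003, 0]}
    - {"translation": [-14.4, 1.3, 10.0], "rot": [-0.006, -0.003, 0]}

```text
clock: 31.92
eef_pos: [367.1, 216.4, 274.4]
tcp_rot: [3.141, -0.0, 1.65]
contact_force: [0.2, 0.2, -0.2]
opening: 0.764
```

Run:
```python
from h import *
go(365.9,221,191,1.656)
```

```text
T [0.47, -0.09, 8.34] rot [0.001, -0.0, -0.006] rows~1.3 | at [367.1 216.4 274.4] [ 3.141 -0.     1.65 ] t=31.93 open 0.764 F [ 0.2  0.2 -0.2]
```

Request:
step_arm:
  deltas:
    - {"translation": [0.1, -0.05, 3], "rot": [0, 0, -0.003]}
    - {"translation": [0.1, -0.05, 4], "rot": [0, 0, -0.003]}
    - {"translation": [0.1, -0.05, 4], "rot": [0, 0, -0.003]}

```text
clock: 32.3
eef_pos: [366.0, 216.9, 233.7]
tcp_rot: [-3.14, 0.001, 1.654]
contact_force: [-0.3, -0.6, 0.6]
opening: 0.765
```

Run:
```python
from h import *
go(365.9,221,191,1.656)
```

```text
T [0.42, 0.03, 4.27] rot [-0.001, 0.001, -0.002] rows~0.7 | at [366.  216.9 233.7] [-3.140e+00  1.000e-03  1.654e+00] t=32.30 open 0.765 F [-0.3 -0.6  0.6]
```

Request:
step_arm:
  deltas:
    - {"translation": [0.4, 0, 2], "rot": [0, 0, 0]}
    - {"translation": [0.4, 0, 3.6], "rot": [0, 0, 0]}
    - {"translation": [0.4, 0, 4.3], "rot": [0, 0, 0]}
    - {"translation": [0.4, 0, 4.3], "rot": [0, 0, 0]}
    - {"translation": [0.4, 0, 4.3], "rot": [0, 0, 0]}

```text
clock: 32.92
eef_pos: [366.1, 220.7, 191.5]
tcp_rot: [3.141, -0.0, 1.653]
contact_force: [0.0, -0.4, -0.5]
opening: 0.767
```

Run:
```python
from h import *
go(365.9,221,191,1.656)
f=grab("scene"); crop(f,200,210,360,350,5,"s18")
```

```text
T [0.04, -0.02, 0.05] rot [0.001, -0.0, -0.003] rows~0.0 | at [366.1 220.7 191.5] [ 3.141 -0.     1.653] t=32.92 open 0.767 F [ 0.  -0.4 -0.5]
```

View pics/s18.png

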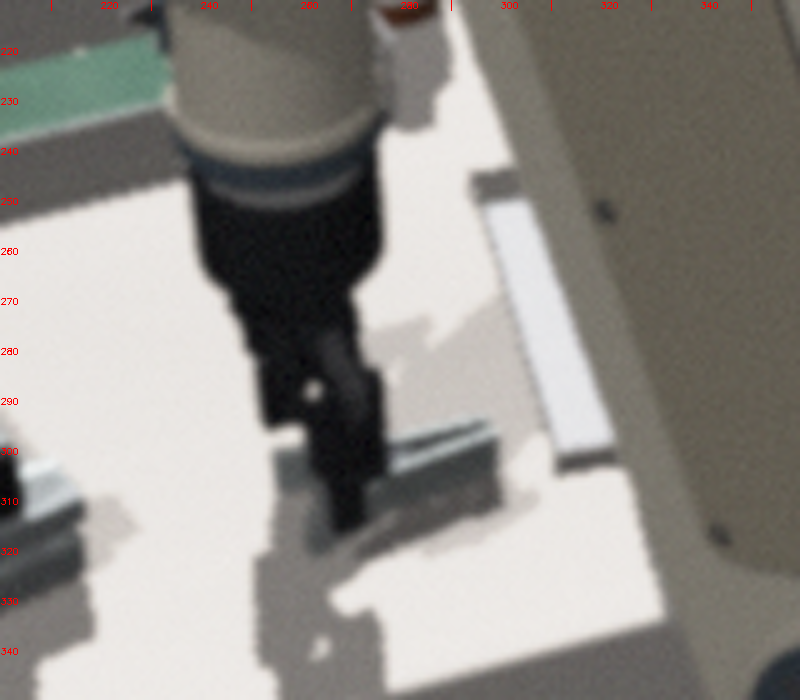

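Request:
step_arm:
  deltas:
    - {"translation": [0, 0, 0], "rot": [0, 0, 0]}
    - {"translation": [0, 0, 0], "rot": [0, 0, 0]}
    - {"translation": [0, 0, 0], "rot": [0, 0, 0]}
    - {"translation": [0, 0, 0], "rot": [0, 0, 0]}
    - {"translation": [0, 0, 0], "rot": [0, 0, 0]}
    - {"translation": [0, 0, 0], "rot": [0, 0, 0]}
    - {"translation": [0, 0, 0], "rot": [0, 0, 0]}
  grip: 255
  squeeze: 40

```text
clock: 33.85
eef_pos: [366.7, 221.0, 191.9]
tcp_rot: [3.139, -0.001, 1.653]
contact_force: [-0.3, -0.5, 12.6]
opening: 0.227
```

Request:
step_arm:
  deltas:
    - {"translation": [0, 0, -2], "rot": [0, 0, 0]}
    - {"translation": [0, 0, -6], "rot": [0, 0, 0]}
    - {"translation": [0, 0, -11], "rot": [0, 0, 0]}
    - {"translation": [0, 0, -11], "rot": [0, 0, 0]}
    - {"translation": [0, 0, -11], "rot": [0, 0, 0]}

```text
clock: 34.48
eef_pos: [365.6, 220.4, 300.8]
tcp_rot: [-3.141, 0.0, 1.653]
contact_force: [-0.9, -0.7, -1.4]
opening: 0.225
```

Run:
```python
from h import *
go(365.9,221,300,1.656)
f=grab("scene"); crop(f,200,190,360,330,5,"s19")
```

```text
T [0.06, 0.04, 0.08] rot [-0.0, 0.0, -0.003] rows~0.0 | at [365.6 220.4 300.8] [-3.141  0.     1.653] t=34.48 open 0.225 F [-0.9 -0.7 -1.4]
```

View pics/s19.png

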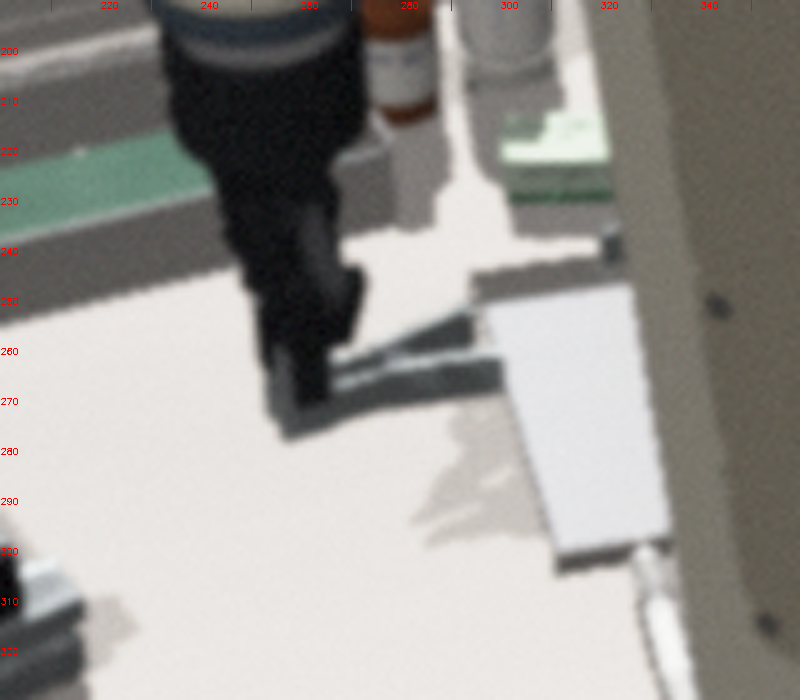

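Run:
```python
from h import *
f=grab("scene")
y=1.653;d=-np.array([np.cos(y),np.sin(y)]);n=np.array([-d[1],d[0]])
for p in [(472,307),(500,348)]:
    q=onz(f,200+p[0]/5-.4,190+p[1]/5-.4,131)[:2]-np.array([365.6,220.4]); print(q@d,q@n)
y=2.5
for L in (70,72): go(427.1+L*np.cos(y),-18.9+L*np.sin(y),290,y)
```

```text
81.82781330069615 12.220057842371933
81.89583887062372 -17.065102650966004
T [-19.7, -1.05, 1.02] rot [-0.003, 0.0, -0.847] rows~4.5 | at [365.4 220.2 299.9] [-3.139e+00  1.000e-03  1.653e+00] t=34.58 open 0.226 F [-0.3  0.6 -0.8]
T [-19.57, -1.2, 1.02] rot [-0.003, 0.0, -0.847] rows~4.5 | at [365.4 220.2 299.9] [-3.139e+00  1.000e-03  1.653e+00] t=34.58 open 0.226 F [-0.3  0.6 -0.8]
```

Request:
step_arm:
  deltas:
    - {"translation": [-19.7, -1.1, 1.0], "rot": [0, 0, -0.847]}
    - {"translation": [-19.7, -1.1, 1.0], "rot": [0, 0, -0.847]}
    - {"translation": [-19.7, -1.1, 1.0], "rot": [0, 0, -0.847]}
    - {"translation": [-19.7, -1.1, 1.0], "rot": [0, 0, -0.847]}
    - {"translation": [-19.7, -1.1, 1.0], "rot": [0, 0, -0.847]}
    - {"translation": [-19.7, -1.1, 1.0], "rot": [0, 0, -0.847]}
    - {"translation": [-19.7, -1.1, 1.0], "rot": [0, 0, -0.847]}
    - {"translation": [-19.7, -1.1, 1.0], "rot": [0, 0, -0.847]}

```text
clock: 35.58
eef_pos: [371.0, 23.8, 290.7]
tcp_rot: [-3.141, -0.0, 2.498]
contact_force: [0.1, -0.4, -0.9]
opening: 0.226
```

Run:
```python
from h import *
go(370.6,23.3,255,2.5)
```

```text
T [0.0, -0.06, 3.57] rot [-0.001, -0.0, -0.002] rows~0.6 | at [371.   23.8 290.7] [-3.141 -0.     2.498] t=35.58 open 0.226 F [ 0.1 -0.4 -0.9]
```

Request:
step_arm:
  deltas:
    - {"translation": [0, -0.04, 0.9], "rot": [0, 0, 0]}
    - {"translation": [0, -0.04, 1.8], "rot": [0, 0, 0]}
    - {"translation": [0, -0.04, 2.7], "rot": [0, 0, 0]}
    - {"translation": [0, -0.04, 3.5], "rot": [0, 0, 0]}
    - {"translation": [0, -0.04, 3.5], "rot": [0, 0, 0]}

```text
clock: 36.2
eef_pos: [370.5, 22.9, 255.3]
tcp_rot: [-3.14, -0.001, 2.5]
contact_force: [0.3, 0.3, 0.2]
opening: 0.228
```

Run:
```python
from h import *
go(370.6,23.3,236,2.5)
```

```text
T [0.01, 0.04, 1.93] rot [-0.002, -0.001, -0.0] rows~0.3 | at [370.5  22.9 255.3] [-3.14e+00 -1.00e-03  2.50e+00] t=36.20 open 0.228 F [0.3 0.3 0.2]
```

Request:
step_arm:
  deltas:
    - {"translation": [0, 0.03, 0.5], "rot": [0, 0, 0]}
    - {"translation": [0, 0.03, 1.0], "rot": [0, 0, 0]}
    - {"translation": [0, 0.03, 1.5], "rot": [0, 0, 0]}
    - {"translation": [0, 0.03, 1.9], "rot": [0, 0, 0]}
    - {"translation": [0, 0.03, 1.95], "rot": [0, 0, 0]}
    - {"translation": [0, 0.03, 1.95], "rot": [0, 0, 0]}

```text
clock: 36.95
eef_pos: [371.0, 23.2, 236.5]
tcp_rot: [-3.141, -0.0, 2.5]
contact_force: [-0.2, -0.5, -0.5]
opening: 0.225
```

Request:
step_arm:
  deltas:
    - {"translation": [0, 0, 0], "rot": [0, 0, 0]}
    - {"translation": [0, 0, 0], "rot": [0, 0, 0]}
    - {"translation": [0, 0, 0], "rot": [0, 0, 0]}
    - {"translation": [0, 0, 0], "rot": [0, 0, 0]}
  grip: 100

```text
clock: 37.45
eef_pos: [371.0, 23.2, 236.5]
tcp_rot: [-3.141, 0.0, 2.5]
contact_force: [0.7, -1.1, -0.7]
opening: 0.61
```

Request:
step_arm:
  deltas:
    - {"translation": [0, 0, -2], "rot": [0, 0, 0]}
    - {"translation": [0, 0, -6], "rot": [0, 0, 0]}
    - {"translation": [0, 0, -11], "rot": [0, 0, 0]}
    - {"translation": [0, 0, -11], "rot": [0, 0, 0]}

```text
clock: 37.95
eef_pos: [372.2, 23.3, 349.6]
tcp_rot: [3.138, 0.005, 2.5]
contact_force: [0.7, -0.4, -0.1]
opening: 0.611
```

Run:
```python
from h import *
go(330,420,380,1.65)
```

```text
T [27.11, 29.26, -3.06] rot [0.006, 0.003, 0.85] rows~6.4 | at [372.2  23.3 349.6] [3.138 0.005 2.5  ] t=37.95 open 0.611 F [ 0.7 -0.4 -0.1]
```

Request:
step_arm:
  deltas:
    - {"translation": [27.1, 29.3, -3.0], "rot": [0.006, 0.003, 0.85]}
    - {"translation": [27.1, 29.3, -3.0], "rot": [0.006, 0.003, 0.85]}
    - {"translation": [27.1, 29.3, -3.0], "rot": [0.006, 0.003, 0.85]}
    - {"translation": [27.1, 29.3, -3.0], "rot": [0.006, 0.003, 0.85]}
    - {"translation": [27.1, 29.3, -3.0], "rot": [0.006, 0.003, 0.85]}
    - {"translation": [27.1, 29.3, -3.0], "rot": [0.006, 0.003, 0.85]}
    - {"translation": [27.1, 29.3, -3.0], "rot": [0.006, 0.003, 0.85]}
    - {"translation": [27.1, 29.3, -3.0], "rot": [0.006, 0.003, 0.85]}

```text
clock: 38.95
eef_pos: [328.6, 423.0, 375.4]
tcp_rot: [-3.134, 0.0, 1.652]
contact_force: [-0.1, 0.3, 0.5]
opening: 0.612
```

Run:
```python
from h import *
f=grab("top"); crop(f,325,185,485,290,5,"t20"); crop(f,435,210,475,270,10,"t20b")
f=grab("scene"); crop(f,220,190,380,330,5,"s20")
```

```text
(no output)
```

View pics/t20.png

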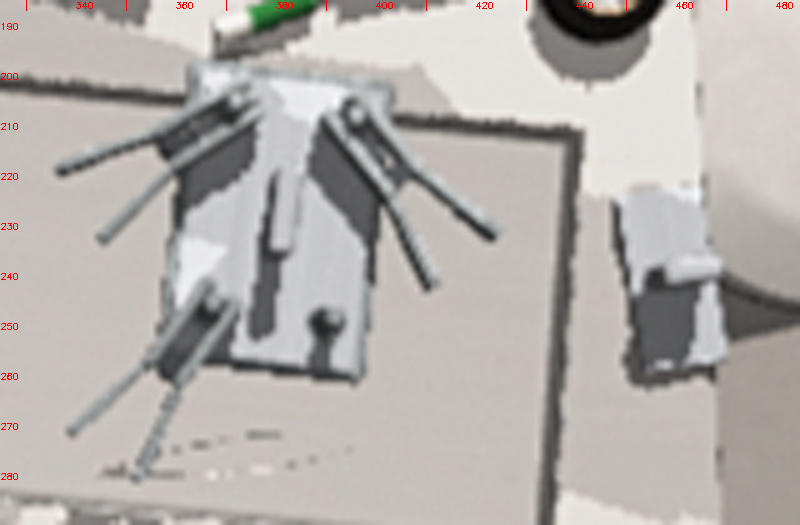

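View pics/t20b.png

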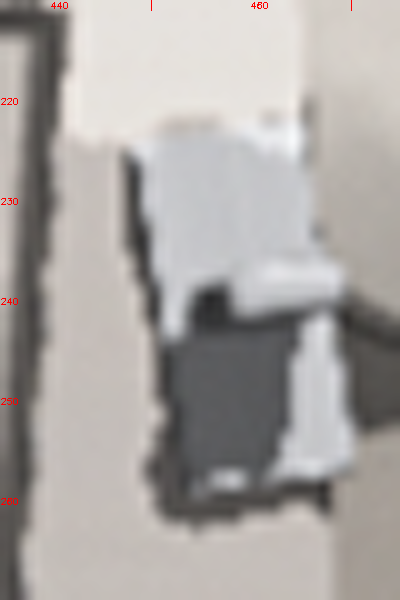

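View pics/s20.png

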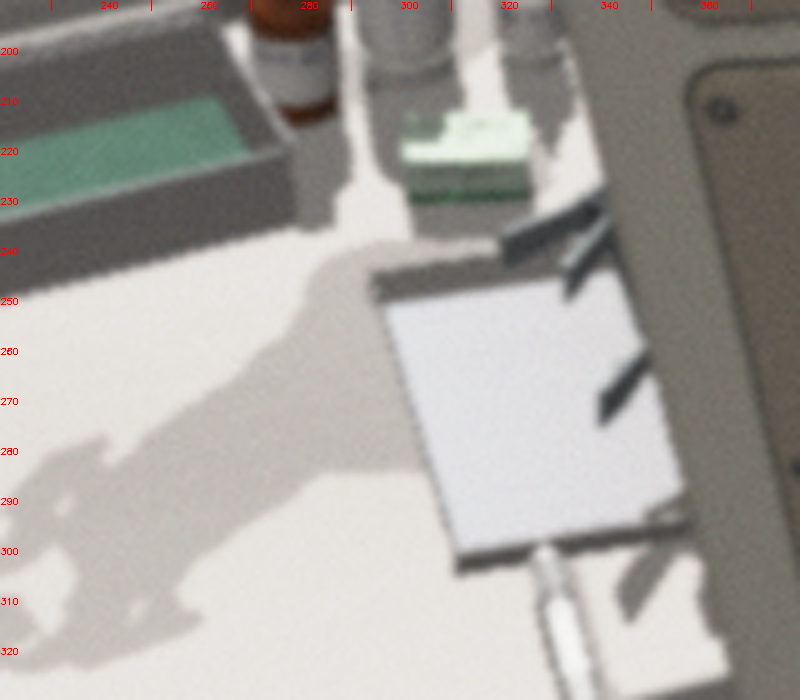

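Run:
```python
from h import *
f=grab("top")
g=lambda a,b,z:onz(f,435+a/10-.45,210+b/10-.45,z)
P=[g(*p,8) for p in [(148,150),(306,128),(352,470),(195,495)]]
t,a,r=fit([(42,20),(42,-20),(-42,-20),(-42,20)],P);print(t,a,r.round(1).tolist())
L=[g(*p,44) for p in [(232,275),(345,262),(345,295),(236,318)]]
print(np.mean(L,0),[l.round(0).tolist() for l in L])
```

```text
[ 437.83773382 -241.30309821] 0.08770452999375156 [[-1.5, -1.7], [-0.9, 0.9], [1.9, 1.9], [0.5, -1.1]]
[ 439.47269771 -240.48257327   44.        ] [[443.0, -228.0, 44.0], [445.0, -253.0, 44.0], [437.0, -253.0, 44.0], [433.0, -228.0, 44.0]]
```

Run:
```python
from h import *
f=grab("top"); crop(f,420,120,580,320,4,"t21")
f=grab("scene","s21")
```

```text
(no output)
```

View pics/t21.png

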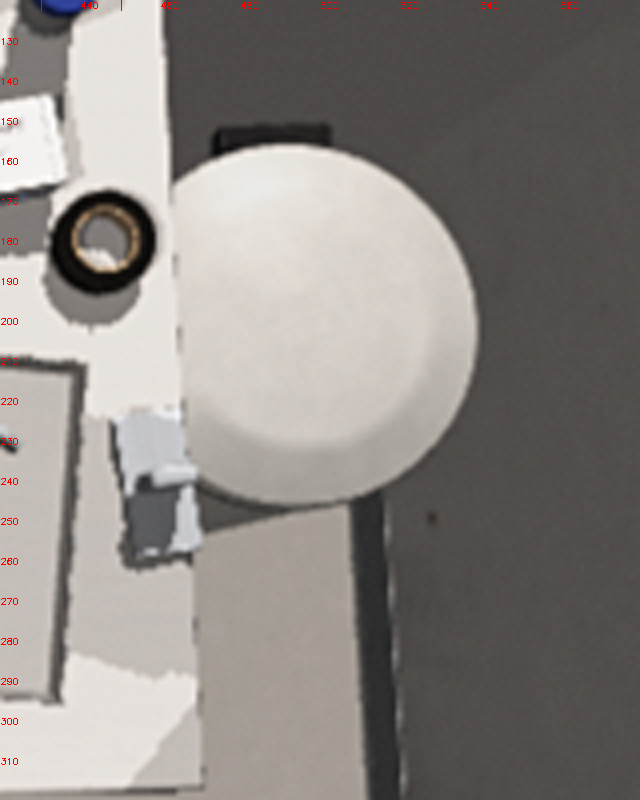

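View pics/s21.png

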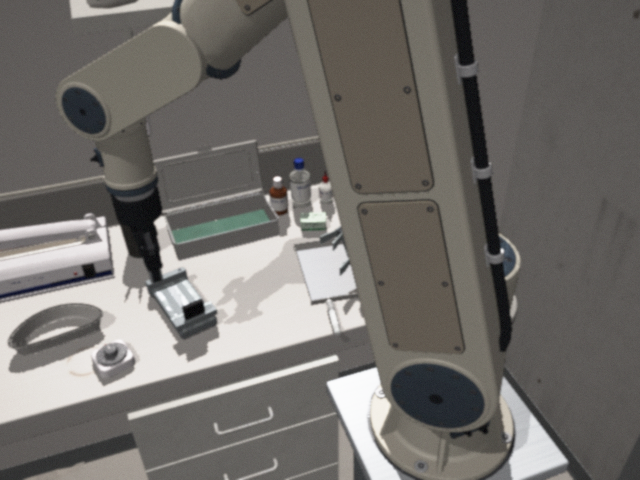

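Run:
```python
from h import *
go(438.5,-241,290,1.659)
```

```text
T [-66.62, 5.78, 8.63] rot [-0.008, 0.002, -0.01] rows~10.8 | at [329.3 418.8 375.5] [-3.134e+00  2.000e-03  1.649e+00] t=39.20 open 0.604 F [-0.4 -1.3  1. ]
```

Request:
step_arm:
  deltas:
    - {"translation": [-66.6, 5.8, 0], "rot": [-0.007, 0.002, -0.01]}
    - {"translation": [-66.6, 5.8, 0], "rot": [-0.007, 0.002, -0.01]}
    - {"translation": [-66.6, 5.8, 0], "rot": [-0.007, 0.002, -0.01]}
    - {"translation": [-66.6, 5.8, 0], "rot": [-0.007, 0.002, -0.01]}
    - {"translation": [-66.6, 5.8, 0], "rot": [-0.007, 0.002, -0.01]}
    - {"translation": [-66.6, 5.8, 0], "rot": [-0.007, 0.002, -0.01]}
    - {"translation": [-66.6, 5.8, 0], "rot": [-0.007, 0.002, -0.01]}
    - {"translation": [-66.6, 5.8, 0], "rot": [-0.007, 0.002, -0.01]}
  grip: 140

```text
clock: 40.2
eef_pos: [410.5, -76.0, 376.2]
tcp_rot: [3.141, -0.002, 1.658]
contact_force: [1.4, 0.2, -0.8]
opening: 0.452
```

Run:
```python
from h import *
go(438.5,-241,290,1.659)
```

```text
T [-16.7, 1.35, 8.59] rot [0.001, -0.002, -0.001] rows~3.0 | at [410.5 -76.  376.2] [ 3.141e+00 -2.000e-03  1.658e+00] t=40.20 open 0.452 F [ 1.4  0.2 -0.8]
```

Request:
step_arm:
  deltas:
    - {"translation": [-16.7, 1.4, 4], "rot": [0, 0, 0]}
    - {"translation": [-16.7, 1.4, 8], "rot": [0, 0, 0]}
    - {"translation": [-16.7, 1.4, 8.5], "rot": [0, 0, 0]}
    - {"translation": [-16.7, 1.4, 8.5], "rot": [0, 0, 0]}
    - {"translation": [-16.7, 1.4, 8.5], "rot": [0, 0, 0]}
    - {"translation": [-16.7, 1.4, 8.5], "rot": [0, 0, 0]}

```text
clock: 40.95
eef_pos: [440.3, -237.3, 291.7]
tcp_rot: [3.141, -0.001, 1.66]
contact_force: [0.1, 0.3, -0.1]
opening: 0.452
```

Run:
```python
from h import *
go(438.5,-241,203,1.659)
f=grab("top"); crop(f,420,190,500,290,6,"t22")
f=grab("scene"); crop(f,200,150,380,300,4,"s22")
```

```text
T [-0.37, -0.22, 8.87] rot [0.001, -0.001, 0.001] rows~1.4 | at [ 440.3 -237.3  291.7] [ 3.141e+00 -1.000e-03  1.660e+00] t=40.95 open 0.452 F [ 0.1  0.3 -0.1]
```

View pics/t22.png

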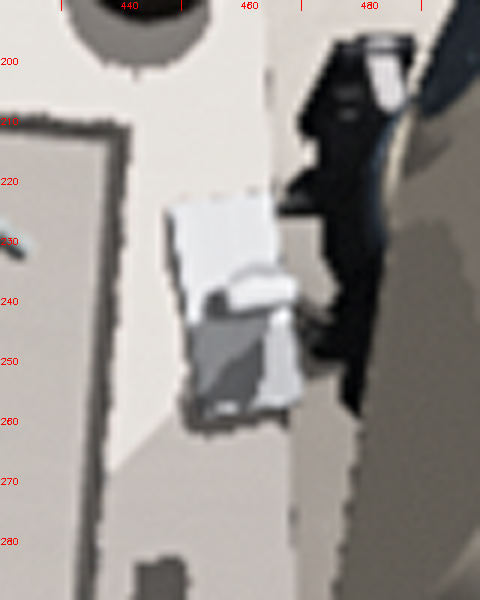

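View pics/s22.png

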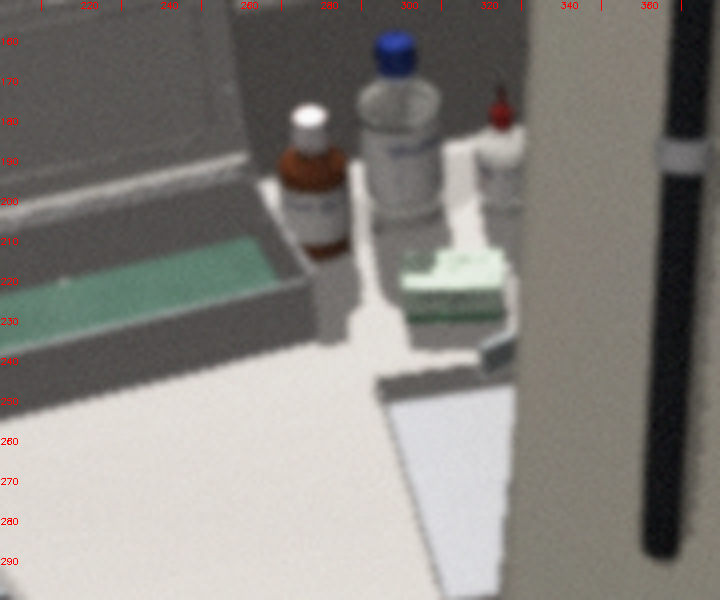

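Run:
```python
from h import *
f=grab("top")
g=lambda a,b,z:onz(f,420+a/6-.4,190+b/6-.4,z)
P=[g(*p,8) for p in [(167,206),(274,190),(300,402),(192,418)]]
t,a,r=fit([(42,20),(42,-20),(-42,-20),(-42,20)],P);print(t,a,r.round(1).tolist())
L=[g(*p,44) for p in [(228,276),(297,268),(298,298),(228,310)]]
print(np.mean(L,0))
go(439,-241,203,1.68)
```

```text
[ 438.76119448 -238.78108756] 0.07653330077989845 [[-1.1, 0.7], [0.9, -1.6], [1.1, -0.7], [-0.9, 1.6]]
[ 441.0793803  -240.32382155   44.        ]
T [-0.38, -0.22, 8.87] rot [0.001, -0.001, -0.019] rows~1.4 | at [ 440.7 -237.1  291.8] [ 3.140e+00 -1.000e-03  1.661e+00] t=41.10 open 0.449 F [-0.2 -0.4  0.5]
```

Request:
step_arm:
  deltas:
    - {"translation": [-0.28, -0.14, 4], "rot": [0, 0, 0]}
    - {"translation": [-0.28, -0.14, 7], "rot": [0, 0, 0]}
    - {"translation": [-0.28, -0.14, 8.8], "rot": [0, 0, 0]}
    - {"translation": [-0.28, -0.14, 8.8], "rot": [0, 0, 0]}
    - {"translation": [-0.28, -0.14, 8.8], "rot": [0, 0, 0]}

```text
clock: 41.72
eef_pos: [440.0, -240.5, 203.7]
tcp_rot: [3.14, -0.001, 1.66]
contact_force: [0.4, 0.1, -0.2]
opening: 0.451
```

Request:
step_arm:
  deltas:
    - {"translation": [0, 0, 0], "rot": [0, 0, 0]}
    - {"translation": [0, 0, 0], "rot": [0, 0, 0]}
    - {"translation": [0, 0, 0], "rot": [0, 0, 0]}
    - {"translation": [0, 0, 0], "rot": [0, 0, 0]}
    - {"translation": [0, 0, 0], "rot": [0, 0, 0]}
  grip: 255
  squeeze: 60

```text
clock: 42.35
eef_pos: [439.9, -240.8, 203.9]
tcp_rot: [3.14, -0.001, 1.66]
contact_force: [-0.6, 1.0, 8.2]
opening: 0.117
```

Request:
step_arm:
  deltas:
    - {"translation": [0, 0, -2], "rot": [0, 0, 0]}
    - {"translation": [0, 0, -6], "rot": [0, 0, 0]}
    - {"translation": [0, 0, -11], "rot": [0, 0, 0]}
    - {"translation": [0, 0, -13], "rot": [0, 0, 0]}
    - {"translation": [0, 0, -13], "rot": [0, 0, 0]}

```text
clock: 42.98
eef_pos: [439.9, -241.1, 334.6]
tcp_rot: [3.138, 0.0, 1.66]
contact_force: [0.1, 0.4, -2.1]
opening: 0.122
```

Run:
```python
from h import *
go(466.1,379.3,335,1.82)
f=grab("top"); crop(f,400,170,500,290,6,"t23")
```

```text
T [61.57, 8.12, -0.03] rot [0.003, 0.001, -0.16] rows~9.9 | at [ 439.9 -241.1  334.6] [3.138 0.    1.66 ] t=42.98 open 0.122 F [ 0.1  0.4 -2.1]
```

View pics/t23.png

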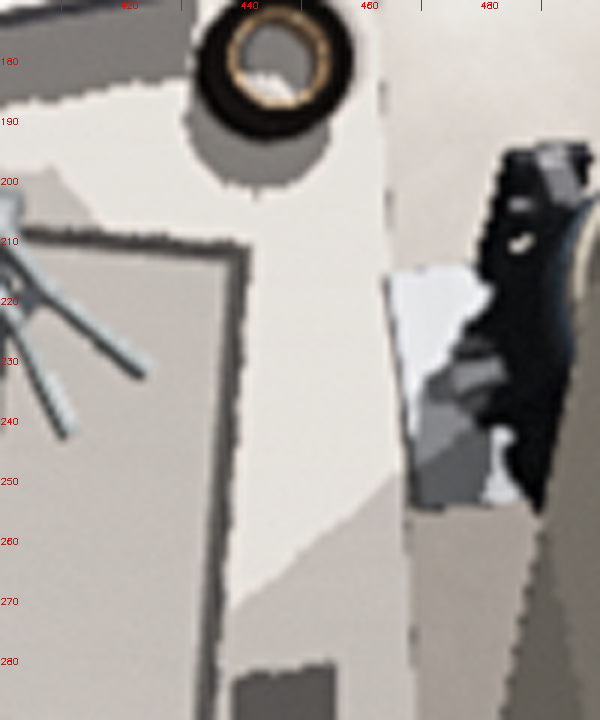

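Run:
```python
from h import *
go(464.3,378.9,335,1.82)
```

```text
T [61.51, 7.98, -0.11] rot [0.001, -0.001, -0.16] rows~9.9 | at [ 439.4 -240.9  333.2] [ 3.14e+00 -1.00e-03  1.66e+00] t=43.02 open 0.121 F [-0.2  0.6 -1.4]
```

Request:
step_arm:
  deltas:
    - {"translation": [61.5, 8.0, -0.5], "rot": [0, 0, -0.16]}
    - {"translation": [61.5, 8.0, -0.5], "rot": [0, 0, -0.16]}
    - {"translation": [61.5, 8.0, -0.5], "rot": [0, 0, -0.16]}
    - {"translation": [61.5, 8.0, -0.5], "rot": [0, 0, -0.16]}
    - {"translation": [61.5, 8.0, -0.5], "rot": [0, 0, -0.16]}
    - {"translation": [61.5, 8.0, -0.5], "rot": [0, 0, -0.16]}
    - {"translation": [61.5, 8.0, -0.5], "rot": [0, 0, -0.16]}
    - {"translation": [61.5, 8.0, -0.5], "rot": [0, 0, -0.16]}

```text
clock: 44.02
eef_pos: [458.9, 260.6, 336.1]
tcp_rot: [-3.14, -0.001, 1.82]
contact_force: [1.4, -0.3, -1.6]
opening: 0.122
```

Run:
```python
from h import *
go(464.3,378.9,320,1.82)
```

```text
T [11.33, 3.44, 1.62] rot [-0.002, -0.001, 0.0] rows~1.9 | at [458.9 260.6 336.1] [-3.14e+00 -1.00e-03  1.82e+00] t=44.02 open 0.122 F [ 1.4 -0.3 -1.6]
```

Request:
step_arm:
  deltas:
    - {"translation": [11.3, 3.45, 1], "rot": [0, 0, 0]}
    - {"translation": [11.3, 3.45, 4], "rot": [0, 0, 0]}
    - {"translation": [11.3, 3.45, 5], "rot": [0, 0, 0]}
    - {"translation": [11.3, 3.45, 5], "rot": [0, 0, 0]}
    - {"translation": [11.3, 3.45, 5], "rot": [0, 0, 0]}

```text
clock: 44.65
eef_pos: [465.4, 375.7, 288.0]
tcp_rot: [-3.141, -0.001, 1.819]
contact_force: [0.5, -0.4, -0.7]
opening: 0.12
```

Run:
```python
from h import *
go(464.3,378.9,232,1.82)
f=grab("scene"); crop(f,110,190,270,350,5,"s24")
f=grab("top"); crop(f,140,180,260,310,5,"t24")
```

```text
T [0.33, -0.03, 5.6] rot [-0.0, -0.001, -0.001] rows~0.9 | at [465.4 375.7 288. ] [-3.141e+00 -1.000e-03  1.819e+00] t=44.65 open 0.120 F [ 0.5 -0.4 -0.7]
```

View pics/s24.png

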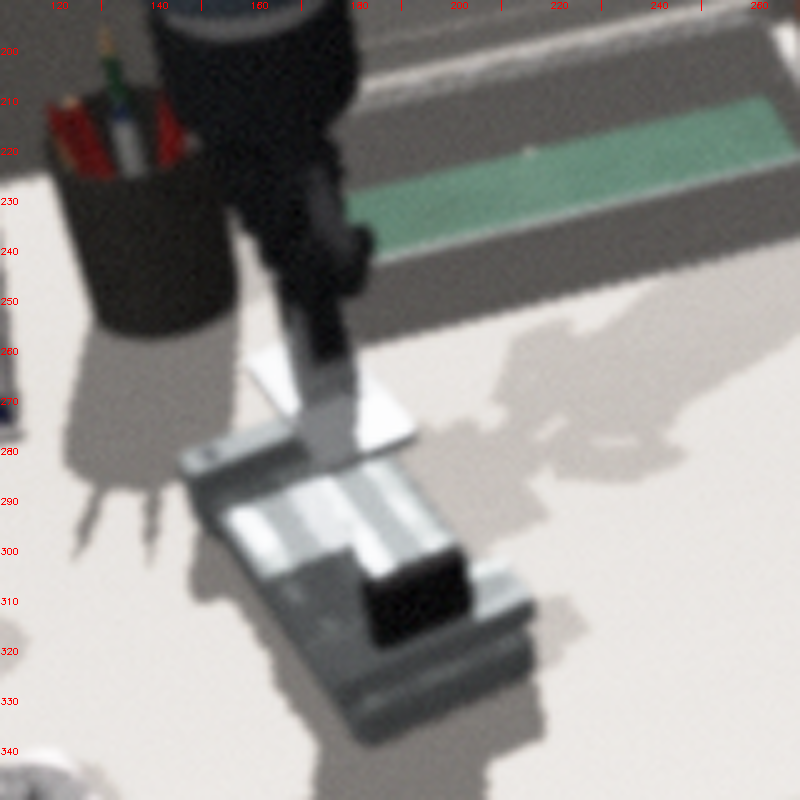

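View pics/t24.png

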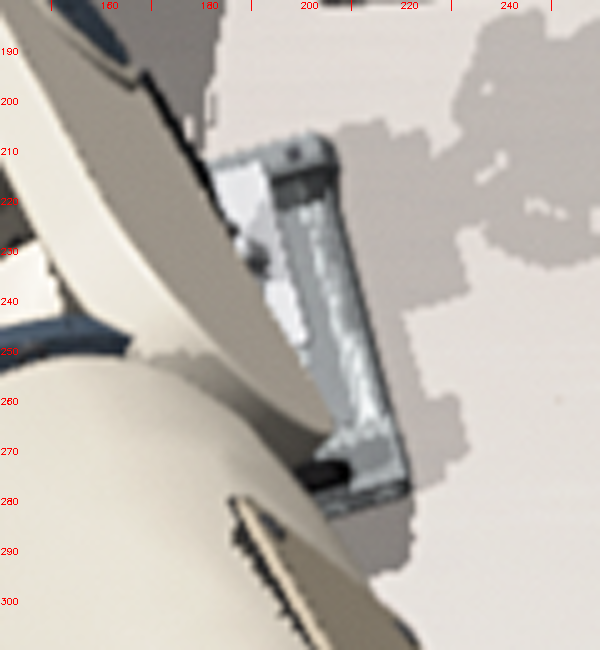

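Run:
```python
from h import *
f=grab("top")
for p in [(262,161),(308,346)]:
    q=onz(f,140+p[0]/5-.4,180+p[1]/5-.4,92)[:2]-np.array([466.1,379.3]);a=.2494
    print(q@[np.cos(a),np.sin(a)],q@[-np.sin(a),np.cos(a)])
go(464.3,378.9,240,1.82)
```

```text
39.50161925985977 -23.670078134783655
-45.498750962079704 -22.85676075391629
T [0.31, -0.08, 4.89] rot [0.002, -0.002, -0.002] rows~0.8 | at [465.7 375.9 288.9] [ 3.140e+00 -2.000e-03  1.818e+00] t=44.80 open 0.119 F [-0.5  0.1 -1.5]
```

Request:
step_arm:
  deltas:
    - {"translation": [0.3, 0, 2], "rot": [0, 0, 0]}
    - {"translation": [0.3, 0, 3.5], "rot": [0, 0, 0]}
    - {"translation": [0.3, 0, 4.6], "rot": [0, 0, 0]}
    - {"translation": [0.3, 0, 5.4], "rot": [0, 0, 0]}
    - {"translation": [0.3, 0, 5.9], "rot": [0, 0, 0]}
    - {"translation": [0.3, 0, 5.9], "rot": [0, 0, 0]}
    - {"translation": [0.3, 0, 5.9], "rot": [0, 0, 0]}

```text
clock: 45.68
eef_pos: [464.7, 379.9, 229.3]
tcp_rot: [3.141, -0.002, 1.82]
contact_force: [0.7, 0.3, -2.6]
opening: 0.121
```

Run:
```python
from h import *
go(464.3,378.9,228,1.82)
f=grab("scene"); crop(f,110,190,270,350,5,"s25")
```

```text
T [-0.09, -0.06, 0.13] rot [0.001, -0.002, -0.0] rows~0.0 | at [464.7 379.9 229.3] [ 3.141e+00 -2.000e-03  1.820e+00] t=45.67 open 0.121 F [ 0.7  0.3 -2.6]
```

View pics/s25.png

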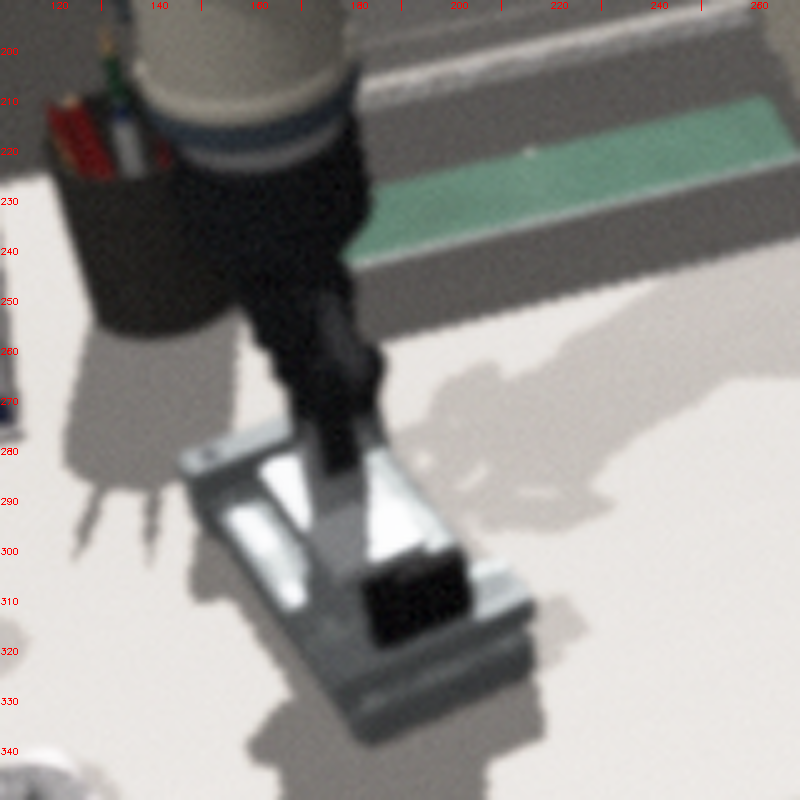

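Request:
step_arm:
  deltas:
    - {"translation": [0, 0, 0.1], "rot": [0, 0, 0]}
    - {"translation": [0, 0, 0.18], "rot": [0, 0, 0]}
    - {"translation": [0, 0, 0.18], "rot": [0, 0, 0]}

```text
clock: 46.1
eef_pos: [464.6, 379.9, 227.9]
tcp_rot: [3.141, -0.002, 1.82]
contact_force: [-2.2, -0.8, 5.7]
opening: 0.122
```

Request:
step_arm:
  deltas:
    - {"translation": [0, 0, 0], "rot": [0, 0, 0]}
    - {"translation": [0, 0, 0], "rot": [0, 0, 0]}
    - {"translation": [0, 0, 0], "rot": [0, 0, 0]}
    - {"translation": [0, 0, -3], "rot": [0, 0, 0]}
    - {"translation": [0, 0, -8], "rot": [0, 0, 0]}
    - {"translation": [0, 0, -9], "rot": [0, 0, 0]}
    - {"translation": [0, 0, -9], "rot": [0, 0, 0]}
  grip: 155

```text
clock: 46.98
eef_pos: [464.6, 379.7, 317.7]
tcp_rot: [3.14, -0.002, 1.82]
contact_force: [0.2, -0.6, -0.6]
opening: 0.393
```

Run:
```python
from h import *
a=.2494
for X in(-97,-75): go(466.1+X*np.cos(a),379.3+X*np.sin(a),315,1.82)
f=grab("scene"); crop(f,110,190,270,350,5,"s26")
```

```text
T [-0.08, -9.57, 0.25] rot [0.002, -0.002, -0.0] rows~1.5 | at [464.6 379.7 317.7] [ 3.14e+00 -2.00e-03  1.82e+00] t=46.98 open 0.393 F [ 0.2 -0.6 -0.6]
T [-0.08, -7.37, 0.26] rot [0.002, -0.002, -0.0] rows~1.2 | at [464.6 379.7 317.7] [ 3.14e+00 -2.00e-03  1.82e+00] t=46.98 open 0.393 F [ 0.2 -0.6 -0.6]
```

View pics/s26.png

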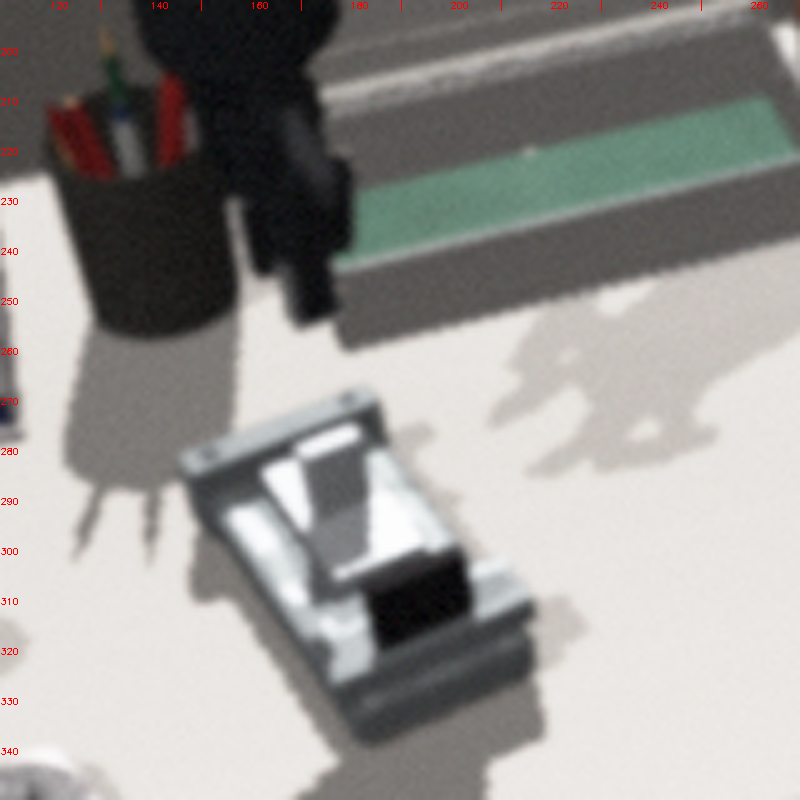

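Run:
```python
from h import *
go(372.3,352.1,315,1.82)
```

```text
T [-0.38, -9.59, 0.16] rot [-0.0, -0.002, -0.0] rows~1.5 | at [464.3 379.4 316.6] [-3.142e+00 -2.000e-03  1.820e+00] t=47.02 open 0.392 F [-1.1  0.1 -0.1]
```

Request:
step_arm:
  deltas:
    - {"translation": [-0.3, -5, 0], "rot": [0, 0, 0]}
    - {"translation": [-0.3, -9.6, 0], "rot": [0, 0, 0]}
    - {"translation": [-0.3, -9.6, 0], "rot": [0, 0, 0]}
    - {"translation": [-0.3, -9.6, 0], "rot": [0, 0, 0]}
    - {"translation": [-0.3, -9.6, 0], "rot": [0, 0, 0]}

```text
clock: 47.65
eef_pos: [373.1, 353.4, 316.8]
tcp_rot: [3.141, -0.002, 1.819]
contact_force: [1.0, -0.3, -0.3]
opening: 0.395
```

Run:
```python
from h import *
go(372.3,352.1,226,1.82)
```

```text
T [-0.12, -0.12, 9.08] rot [0.001, -0.002, -0.001] rows~1.5 | at [373.1 353.4 316.8] [ 3.141e+00 -2.000e-03  1.819e+00] t=47.65 open 0.395 F [ 1.  -0.3 -0.3]
```

Request:
step_arm:
  deltas:
    - {"translation": [-0.1, -0.1, 4.5], "rot": [0, 0, 0]}
    - {"translation": [-0.1, -0.1, 7.5], "rot": [0, 0, 0]}
    - {"translation": [-0.1, -0.1, 9.0], "rot": [0, 0, 0]}
    - {"translation": [-0.1, -0.1, 9.0], "rot": [0, 0, 0]}
    - {"translation": [-0.1, -0.1, 9.0], "rot": [0, 0, 0]}

```text
clock: 48.28
eef_pos: [372.1, 352.4, 228.0]
tcp_rot: [3.14, -0.003, 1.82]
contact_force: [0.8, 0.1, 0.5]
opening: 0.39
```

Request:
step_arm:
  deltas:
    - {"translation": [0, 0, 0], "rot": [0, 0, 0]}
    - {"translation": [0, 0, 0], "rot": [0, 0, 0]}
    - {"translation": [0, 0, 0], "rot": [0, 0, 0]}
    - {"translation": [0, 0, 0], "rot": [0, 0, 0]}
  grip: 255
  squeeze: 30

```text
clock: 48.78
eef_pos: [372.1, 352.4, 228.2]
tcp_rot: [3.139, -0.003, 1.82]
contact_force: [0.9, -0.8, 7.3]
opening: 0.133
```

Request:
step_arm:
  deltas:
    - {"translation": [0, 0.5, 0], "rot": [0, 0, 0]}
    - {"translation": [0, 1.1, 0], "rot": [0, 0, 0]}
    - {"translation": [0, 1.7, 0], "rot": [0, 0, 0]}
    - {"translation": [0, 2.3, 0], "rot": [0, 0, 0]}
    - {"translation": [0, 2.8, 0], "rot": [0, 0, 0]}
    - {"translation": [0, 3.3, 0], "rot": [0, 0, 0]}
    - {"translation": [0, 3.7, 0], "rot": [0, 0, 0]}
    - {"translation": [0, 3.7, 0], "rot": [0, 0, 0]}

```text
clock: 49.78
eef_pos: [407.9, 361.5, 228.3]
tcp_rot: [3.14, -0.003, 1.82]
contact_force: [-0.1, -0.2, 7.6]
opening: 0.13
```

Request:
step_arm:
  deltas:
    - {"translation": [0, 0.15, 0], "rot": [0, 0, 0]}
    - {"translation": [0, 0.3, 0], "rot": [0, 0, 0]}
    - {"translation": [0, 0.4, 0], "rot": [0, 0, 0]}
    - {"translation": [0, 0.4, 0], "rot": [0, 0, 0]}

```text
clock: 50.28
eef_pos: [411.4, 362.4, 228.2]
tcp_rot: [3.14, -0.003, 1.82]
contact_force: [-0.7, -1.5, 8.9]
opening: 0.132
```

Run:
```python
from h import *
go(411.1,361.9,226,1.82)
f=grab("scene"); crop(f,110,190,270,350,5,"s27")
```

```text
T [-0.04, -0.04, 0.22] rot [0.001, -0.003, -0.0] rows~0.0 | at [411.4 362.4 228.2] [ 3.14e+00 -3.00e-03  1.82e+00] t=50.27 open 0.132 F [-0.7 -1.5  8.9]
```

View pics/s27.png

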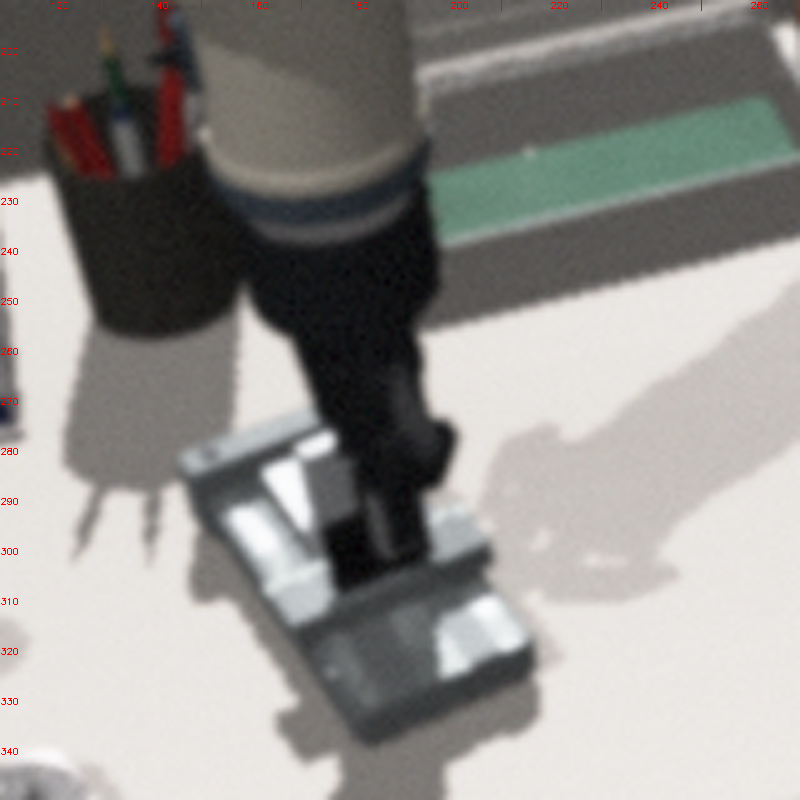

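Request:
step_arm:
  deltas:
    - {"translation": [0, 0.1, 0], "rot": [0, 0, 0]}
    - {"translation": [0, 0.2, 0], "rot": [0, 0, 0]}
    - {"translation": [0, 0.25, 0], "rot": [0, 0, 0]}
    - {"translation": [0, 0.25, 0], "rot": [0, 0, 0]}

```text
clock: 50.82
eef_pos: [413.2, 362.9, 228.2]
tcp_rot: [-3.141, -0.002, 1.82]
contact_force: [-5.4, -0.5, 11.4]
opening: 0.133
```

Request:
step_arm:
  deltas:
    - {"translation": [0, 0.1, 0], "rot": [0, 0, 0]}
    - {"translation": [0, 0.2, 0], "rot": [0, 0, 0]}
    - {"translation": [0, 0.2, 0], "rot": [0, 0, 0]}

```text
clock: 51.2
eef_pos: [413.9, 363.1, 228.2]
tcp_rot: [-3.138, -0.002, 1.819]
contact_force: [-13.7, -0.5, 18.3]
opening: 0.135
```

Request:
step_arm:
  deltas:
    - {"translation": [0, -0.25, 0], "rot": [0, 0, 0]}
    - {"translation": [0, -0.25, 0], "rot": [0, 0, 0]}

```text
clock: 51.45
eef_pos: [413.0, 362.8, 228.2]
tcp_rot: [3.141, -0.003, 1.82]
contact_force: [-2.8, -1.0, 9.2]
opening: 0.13
```

Request:
step_arm:
  deltas:
    - {"translation": [0, 0, 0], "rot": [0, 0, 0]}
    - {"translation": [0, 0, 0], "rot": [0, 0, 0]}
    - {"translation": [0, 0, 0], "rot": [0, 0, 0]}
    - {"translation": [0, 0, -4], "rot": [0, 0, 0]}
    - {"translation": [0, 0, -9], "rot": [0, 0, 0]}
    - {"translation": [0, 0, -13], "rot": [0, 0, 0]}
    - {"translation": [0, 0, -14], "rot": [0, 0, 0]}
  grip: 140

```text
clock: 52.32
eef_pos: [413.8, 362.8, 369.8]
tcp_rot: [3.137, -0.004, 1.82]
contact_force: [0.1, -0.4, -0.3]
opening: 0.45
```

Run:
```python
from h import *
go(278,-500,400,.46)
f=grab("scene"); crop(f,110,190,270,350,5,"s28")
f=grab("top"); crop(f,140,180,260,310,5,"t28")
```

```text
T [-80.26, -34.4, -3.48] rot [0.001, -0.006, 1.36] rows~14.0 | at [413.8 362.8 369.8] [ 3.137 -0.004  1.82 ] t=52.33 open 0.450 F [ 0.1 -0.4 -0.3]
```

View pics/s28.png

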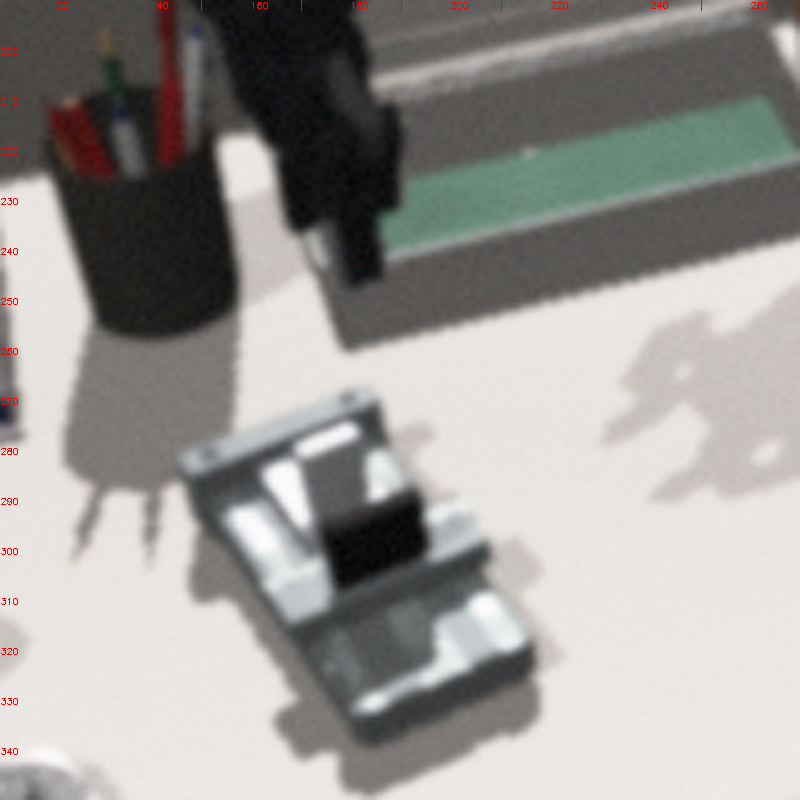

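Request:
step_arm:
  deltas:
    - {"translation": [-80.3, -34.4, -3.5], "rot": [0, 0, 1.36]}
    - {"translation": [-80.3, -34.4, -3.5], "rot": [0, 0, 1.36]}
    - {"translation": [-80.3, -34.4, -3.5], "rot": [0, 0, 1.36]}
    - {"translation": [-80.3, -34.4, -3.5], "rot": [0, 0, 1.36]}
    - {"translation": [-80.3, -34.4, -3.5], "rot": [0, 0, 1.36]}
    - {"translation": [-80.3, -34.4, -3.5], "rot": [0, 0, 1.36]}
    - {"translation": [-80.3, -34.4, -3.5], "rot": [0, 0, 1.36]}
    - {"translation": [-80.3, -34.4, -3.5], "rot": [0, 0, 1.36]}

```text
clock: 53.42
eef_pos: [334.5, -132.9, 385.0]
tcp_rot: [-3.138, 0.0, 0.456]
contact_force: [1.6, -0.4, 1.3]
opening: 0.446
```

Run:
```python
from h import *
go(278,-540,404,.46)
```

```text
T [-23.01, 34.05, -2.0] rot [-0.003, 0.0, -0.004] rows~6.6 | at [ 334.5 -132.9  385. ] [-3.138  0.     0.456] t=53.42 open 0.446 F [ 1.6 -0.4  1.3]
```

Request:
step_arm:
  deltas:
    - {"translation": [-23, 34, -2], "rot": [0, 0, 0]}
    - {"translation": [-23, 34, -2], "rot": [0, 0, 0]}
    - {"translation": [-23, 34, -2], "rot": [0, 0, 0]}
    - {"translation": [-23, 34, -2], "rot": [0, 0, 0]}
    - {"translation": [-23, 34, -2], "rot": [0, 0, 0]}
    - {"translation": [-23, 34, -2], "rot": [0, 0, 0]}
    - {"translation": [-23, 34, -2], "rot": [0, 0, 0]}
    - {"translation": [-23, 34, -2], "rot": [0, 0, 0]}

```text
clock: 54.42
eef_pos: [279.6, -539.8, 402.8]
tcp_rot: [-3.137, -0.001, 0.457]
contact_force: [0.1, 0.1, -0.5]
opening: 0.446
```

Run:
```python
from h import *
f=grab("top"); crop(f,330,185,440,290,7,"t29"); crop(f,150,190,240,300,6,"t29b")
f=grab("scene"); crop(f,290,210,390,300,7,"s29")
```

```text
(no output)
```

View pics/t29.png

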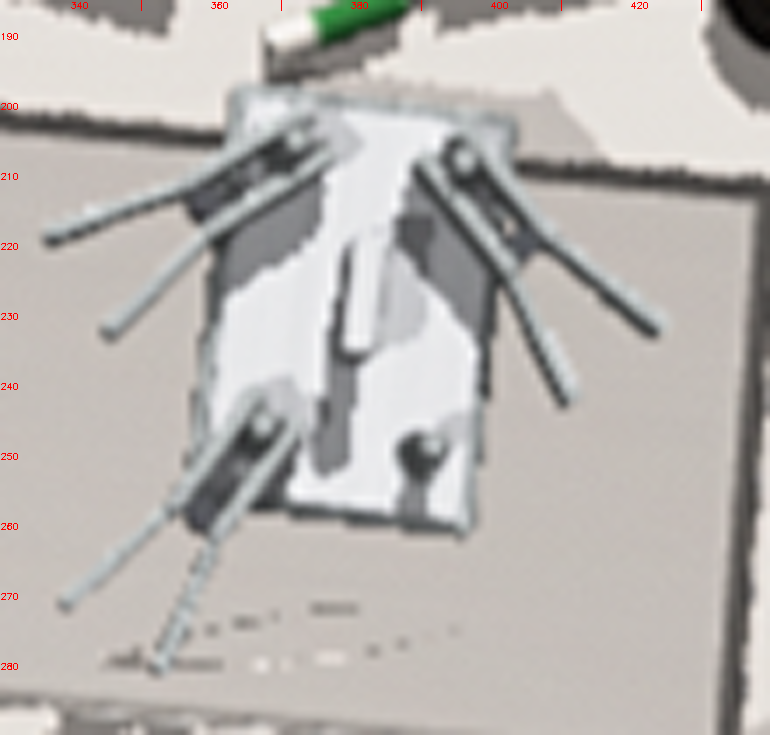

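View pics/t29b.png

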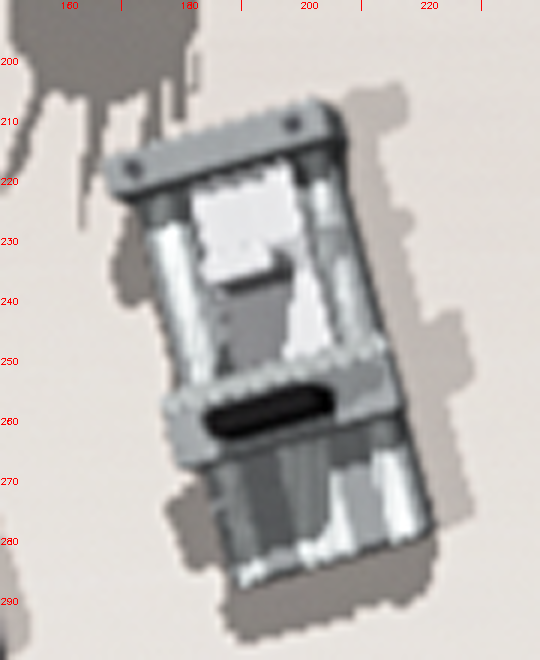

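View pics/s29.png

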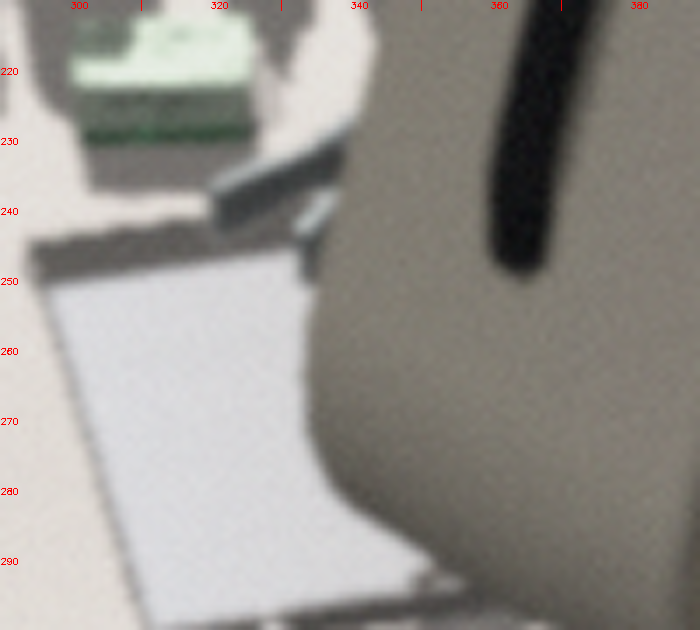

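Run:
```python
from h import *
f=grab("top")
g=lambda p,z:onz(f,330+p[0]/7-.43,185+p[1]/7-.43,z)[:2]
D={"FL":((45,241),(104,336),(320,118),(340,152),(296,138),(517.9,-32.9)),"FR":((660,334),(566,405),(462,138),(420,162),(465,157),(509.7,-86.3)),"NL":((62,608),(157,673),(258,388),(302,428),(263,424),(427.1,-18.9))}
for k,(a,b,c,d,p,pin) in D.items():
    t=(g(a,66)+g(b,66))/2; j=(g(c,66)+g(d,66))/2; u=(j-t)/np.linalg.norm(j-t);q=g(p,74)
    print(k,"tailw %.1f len %.1f"%(np.linalg.norm(g(a,66)-g(b,66)),np.linalg.norm(j-t)),"pin seen",q.round(1),"from tail %.1f lateral %.1f"%((np.array(pin)-t)@u,np.cross(u,np.array(pin)-t)),"tip-pin %.1f"%((j-np.array(pin))@u))
a=.2494
h=lambda p,z:onz(f,150+p[0]/6-.4,190+p[1]/6-.4,z)[:2]-np.array([466.1,379.3])
for n,p,z in [("tab",(270,408),72),("blank far edge L",(193,193),32),("lug front top L",(218,288),68),("lug front top R",(292,262),68)]:
    q=h(p,z);print(n,q@[np.cos(a),np.sin(a)],q@[-np.sin(a),np.cos(a)])
```

```text
FL tailw 36.0 len 96.0 pin seen [518.6 -32.5] from tail 84.8 lateral 3.2 tip-pin 11.2
FR tailw 37.9 len 89.0 pin seen [510.9 -86. ] from tail 81.1 lateral -2.5 tip-pin 7.9
NL tailw 36.4 len 92.1 pin seen [427.3 -18.8] from tail 83.7 lateral 1.3 tip-pin 8.4
tab -57.49884865300747 0.9887107863392439
blank far edge L 37.33177429944811 19.27733436321986
lug front top L -7.953939970299835 9.66559799990572
lug front top R -6.087450225931294 -19.585291006039416<stdin>:7: DeprecationWarning: Arrays of 2-dimensional vectors are deprecated. Use arrays of 3-dimensional vectors instead. (deprecated in NumPy 2.0)
```

Run:
```python
from h import *
go(345,350,400,1.65)
```

```text
T [45.16, -76.61, 0.8] rot [-0.004, -0.004, -1.19] rows~14.2 | at [ 280.3 -537.   403.8] [-3.137e+00 -1.000e-03  4.600e-01] t=54.58 open 0.450 F [ 0.3 -0.4 -0.9]
```

Request:
step_arm:
  deltas:
    - {"translation": [45.2, -76.6, 0.8], "rot": [0, 0, -1.19]}
    - {"translation": [45.2, -76.6, 0.8], "rot": [0, 0, -1.19]}
    - {"translation": [45.2, -76.6, 0.8], "rot": [0, 0, -1.19]}
    - {"translation": [45.2, -76.6, 0.8], "rot": [0, 0, -1.19]}
    - {"translation": [45.2, -76.6, 0.8], "rot": [0, 0, -1.19]}
    - {"translation": [45.2, -76.6, 0.8], "rot": [0, 0, -1.19]}
    - {"translation": [45.2, -76.6, 0.8], "rot": [0, 0, -1.19]}
    - {"translation": [45.2, -76.6, 0.8], "rot": [0, 0, -1.19]}

```text
clock: 55.58
eef_pos: [315.6, -36.9, 401.7]
tcp_rot: [3.14, -0.002, 1.651]
contact_force: [1.0, -1.0, -0.1]
opening: 0.451
```

Run:
```python
from h import *
go(345,350,400,1.65)
go(120,520,400,2.6)
```

```text
T [38.33, 6.04, 0.26] rot [0.001, -0.002, 0.001] rows~6.2 | at [315.6 -36.9 401.7] [ 3.140e+00 -2.000e-03  1.651e+00] t=55.58 open 0.451 F [ 1.  -1.  -0.1]
T [57.08, -15.03, 0.27] rot [0.002, -0.001, -0.949] rows~9.4 | at [315.6 -36.9 401.7] [ 3.140e+00 -2.000e-03  1.651e+00] t=55.58 open 0.451 F [ 1.  -1.  -0.1]
```

Request:
step_arm:
  deltas:
    - {"translation": [38.3, 6.0, 0], "rot": [0, 0, 0]}
    - {"translation": [38.3, 6.0, 0], "rot": [0, 0, 0]}
    - {"translation": [38.3, 6.0, 0], "rot": [0, 0, 0]}
    - {"translation": [38.3, 6.0, 0], "rot": [0, 0, 0]}
    - {"translation": [38.3, 6.0, 0], "rot": [0, 0, 0]}
    - {"translation": [57.1, -15.0, 0], "rot": [0, 0, -0.949]}
    - {"translation": [57.1, -15.0, 0], "rot": [0, 0, -0.949]}
    - {"translation": [57.1, -15.0, 0], "rot": [0, 0, -0.949]}

```text
clock: 56.58
eef_pos: [213.5, 413.0, 402.5]
tcp_rot: [3.141, -0.001, 2.22]
contact_force: [1.1, 0.4, -0.1]
opening: 0.451
```

Run:
```python
from h import *
go(120,520,400,2.6)
grab("scene","s30")
```

```text
T [14.18, -0.98, 0.27] rot [0.001, -0.001, -0.38] rows~2.3 | at [213.5 413.  402.5] [ 3.141e+00 -1.000e-03  2.220e+00] t=56.58 open 0.451 F [ 1.1  0.4 -0.1]
```

View pics/s30.png

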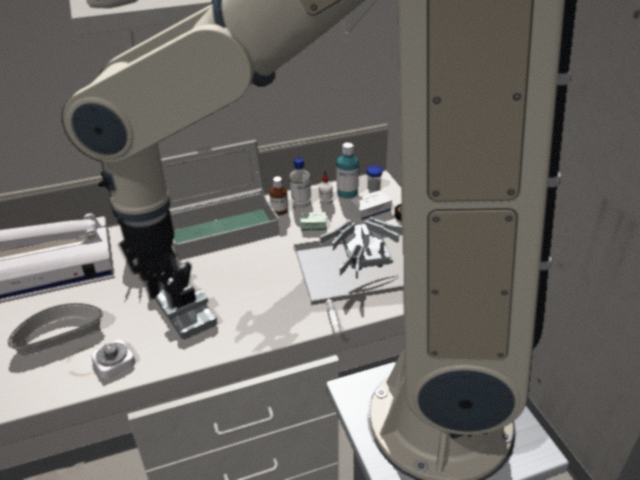

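Carrier is visible now around (365,243).

Run:
```python
from h import *
f=grab("scene"); crop(f,310,205,410,280,8,"s31")
```

```text
(no output)
```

View pics/s31.png

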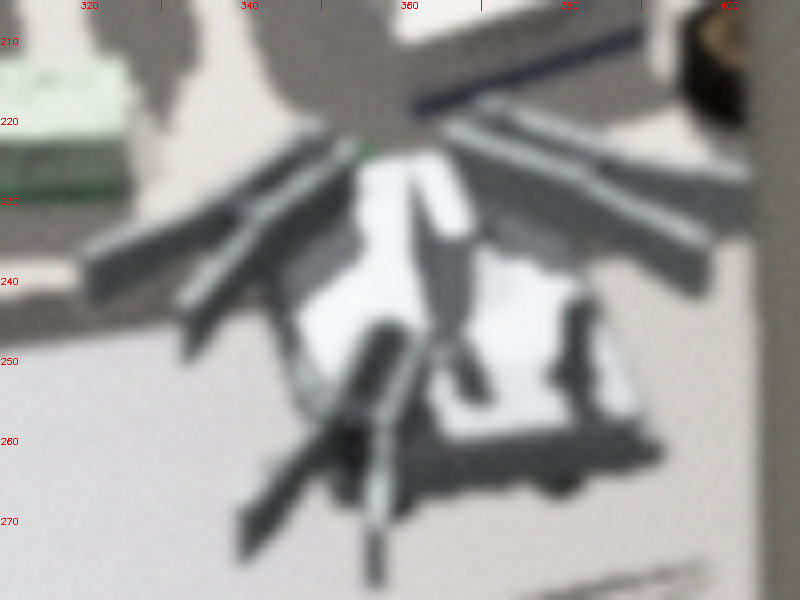

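Run:
```python
from h import *
f=grab("scene");t=grab("top")
def tri(a,b):
    o1,d1=ray(t,330+a[0]/7-.43,185+a[1]/7-.43);o2,d2=ray(f,310+b[0]/8-.44,205+b[1]/8-.44)
    A=np.stack([d1,-d2],1);s=np.linalg.lstsq(A,o2-o1,rcond=None)[0]
    p,q=o1+s[0]*d1,o2+s[1]*d2;return ((p+q)/2).round(1),round(np.linalg.norm(p-q),1)
for n,a,b in [("FL1",(45,241),(80,257)),("FL2",(104,336),(180,303)),("FR",(566,405),(712,244)),("NL1",(62,608),(238,518)),("NL2",(157,673),(373,540)),("FLjaw",(320,118),(315,124)),("FLjaw2",(340,152),(357,145)),("FRjaw",(462,138),(485,98)),("FRjaw2",(420,162),(447,127)),("plateNR",(470,530),(655,455))]: print(n,tri(a,b))
```

```text
FL1 (array([488.4,  48.5,  69.3]), np.float64(0.3))
FL2 (array([457. ,  30.3,  70.6]), np.float64(0.3))
FR (array([ 430.1, -117.6,   70.3]), np.float64(5.0))
NL1 (array([371. ,  46.1,  64.8]), np.float64(0.4))
NL2 (array([349.5,  16.4,  65.3]), np.float64(0.9))
FLjaw (array([526.5, -39.7,  67.6]), np.float64(3.0))
FLjaw2 (array([515.1, -47. ,  65.8]), np.float64(0.5))
FRjaw (array([517.1, -86.8,  71.1]), np.float64(2.3))
FRjaw2 (array([510.4, -72.7,  68.8]), np.float64(0.8))
plateNR (array([394.4, -89. ,  29.1]), np.float64(0.5))
```

Request:
step_arm:
  deltas:
    - {"translation": [0, 0, -1], "rot": [0, 0, 0]}
    - {"translation": [0, 0, -1], "rot": [0, 0, 0]}
    - {"translation": [0, 0, -1], "rot": [0, 0, 0]}
    - {"translation": [0, 0, -1], "rot": [0, 0, 0]}

```text
clock: 57.28
eef_pos: [216.9, 411.8, 412.7]
tcp_rot: [3.141, -0.001, 2.211]
contact_force: [-0.7, -0.4, -0.6]
opening: 0.453
```

Run:
```python
from h import *
f=grab("scene"); 
go(0,0,0,0)
from rig import ticket
print(ticket.sign_off())
```

```text
T [-20.14, -42.04, 41.2] rot [-0.001, -0.002, 2.211] rows~11.8 | at [216.8 411.9 412.7] [ 3.141e+00 -2.000e-03  2.211e+00] t=57.33 open 0.452 F [-0.1 -0.2  0.3]
the job is handed in; nothing more can be done
None
```

The job is handed in at about 57 s on the clock, with every step done. I slid the jaw open and seated the plate over the four carrier pins. All three clamps are clipped on, each to its own pin. The blank lies in the vise with the jaw pushed shut on it. Sign-off gives no verdict, so what follows is from my own measurements.

**What the last checks showed**
- **Plate:** all four pins stand up through its holes, and it went down onto the block without resistance.
- **Clamp grip:** the width across the tails matches about 0.16 rad of opening, which is what a clamp on a pin should show. The pins sit about 81 to 85 mm ahead of the tail ends, against 84 mm nominal.
- **Clamp level:** the tail tops are at 65–71 mm, and the jaw tops of the two far clamps at 66–71 mm, so those two lie flat. I could not read the near-left clamp's jaws, but its two tail tips agree with each other at 65 mm.
- **Blank and jaw:** the tab is back where it started, and the last push felt a firm stop. The blank's lug puts it about 1 mm off along the vise and about 5 mm across.
- **Robot:** it is clear of everything and reads no contact force.

**Readings that disagreed**
- **Blank far edge:** it measured at x = 37 mm, where about 42 mm was expected.
- **Blank angle:** the lug edge suggested about 0.06 rad of skew.
- **Clamp on the far-right pin:** its overall length read 89 mm instead of 96, and one of its tail-tip measurements was 5 mm out between the two views.

I put these down to coarse pixel clicks: the shut jaw leaves the blank almost no room to skew. All of them are still within the limits.

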